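# Make up a lipstick kit and a balm kit for the cosmetics workshop

## Task

Make up the two kits for the workshop from the stock standing between the trays: the lipstick kit (steel melting cup, small colour jar and lipstick tube) goes into the tray with three compartments, the balm kit (wide balm jar and oil bottle) into the tray with two. Stand each thing upright on the tray's floor, one to a compartment, so that the two wide things (cup and balm jar) have the wide compartments. Set everything down gently rather than dropping it, and leave the scale, phone and red carton around the work where they are.

Things in the scene. Friction and masses are not known exactly. Their poses are not given: they have to be found in the camera images.
- tray3: Lipstick-kit tray, fixed, white plastic with grey floor, 208 mm long (x) by 92 mm (y); origin: centre of its underside, z up. Floor 4 mm thick; walls and dividers 4 mm thick, tops 12 mm above the table. Three cells in a row along x, each 84 mm clear in y, centred on y = 0: wide one 84 mm long at x = -58 mm, narrow ones 54 mm long at x = +15 and +73 mm. Left or right of the stock.
- tray2: Balm-kit tray, fixed, white plastic with grey floor, 150 mm long (x) by 92 mm (y); origin: centre of its underside, z up. Floor 4 mm thick; walls and dividers 4 mm thick, tops 12 mm above the table. Two cells in a row along x, each 84 mm clear in y, centred on y = 0: wide one 84 mm long at x = -29 mm, narrow one 54 mm long at x = +44 mm. On the stock's other side.
- cup: Open melting cup of stainless steel, a straight-sided round cup 60 mm across and 58 mm tall, wall 3 mm, with a tiny pouring lip (4 mm, at its +x) on the rim; origin at the centre of its underside, z up. Starts upright on the table, as do all the loose things. About 90 g.
- colour_jar: Small round colour jar with paper band and flat aluminium screw lid, 36 mm across and 46 mm tall (lid the top 15 mm, same width); origin at the centre of its underside, z up. About 60 g.
- lipstick_tube: Closed lipstick tube, a black square post 22 x 22 mm and 74 mm tall with a thin brass band slightly below mid-height; origin at the centre of its underside, x and y square to its faces, z up. About 45 g.
- balm_jar: Wide low round balm jar with paper band and flat aluminium screw lid, 62 mm across and 40 mm tall (lid the top 16 mm, same width); origin at the centre of its underside, z up. About 110 g.
- oil_bottle: Clear round squeeze bottle of golden oil with a white pointed nozzle: body 34 mm across and straight up to 70 mm, shoulder to 76 mm, white collar 22 mm across to 84 mm, nozzle tip at 98 mm; origin at the centre of its underside, z up. About 60 g.
- scale: Bystander, leave alone: flat black pocket scale with steel pan, 125 x 75 x 20 mm, lying beyond the stock; origin at the centre of its underside.
- phone: Bystander, leave alone: black phone lying flat in the near part of the stock, 152 x 74 x 8 mm; origin at the centre of its underside.
- carton: Bystander, leave alone: standing red carton with a brass-coloured band, 34 x 34 mm and 95 mm tall, beyond the stock to the right; origin at the centre of its underside.
There are look-alikes about, which are no part of the job. Several things look just like the lipstick_tube: the one meant starts farthest to the robot's left. Of the things that look like the colour_jar, take the one that is farthest from the robot's base at the start.

How it is judged:
By the outcome, as a careful person would: the job done as asked, in the order asked, and still so for the second after the job is handed in, with the robot touching nothing.
It also fails if it takes over 115 s, if anything falls off the work surface, if the arm or the gripper's body presses on something with over 40 N, if the wrist force passes 120 N, or if a joint passes its speed limit or range.

## Robot

A 6-joint arm with a two-finger parallel gripper is mounted at the origin on the work surface. World frame = base frame: x ahead of the robot, y to its left, z up, the work surface at z = 0. Lengths are in m, angles in degrees, forces in N, time in s.
With the tool pointing down it reaches from about 0.35 to 0.875 m from the base axis. Payload 4.2 kg.
Tool frame: the origin (TCP) lies at the very end of the fingers, on their centre line; the grasp point (between the pads) lies 19 mm behind it; y points along the fingers, z is the direction in which the jaws open and shut, and the axes are right-handed (so a half turn about y gives the same grasp; the last joint's range is limited). The gripper opens to 87 mm and grips with 3 to 60 N. Pads are 19 mm wide; open, the fingers measure 117 mm over their backs; the gripper's body (75 mm by 190 mm) begins 51 mm behind the grasp point.
Start: joints at [-61.1, 22.042, 0.453, 0, -68.411, -14.817], TCP at [0.152, -0.606, 0.189] pointing down, gripper open.
Joint ranges: [-179.83, 179.83], [-69.29, 118.12], [-61.27, 80.66], [-181.25, 117.63], [-171.15, -9.14], [-177.46, 177.46]. Speed limits (degrees/s): [159.86, 159.86, 180, 180, 180, 180].

## Interface

Orientations are given as a 3x3 rotation matrix whose columns are the frame's x, y, z axes.
In Python, from station import r, eyes gives the robot as it stands.
- The arm moves only by the tool play_rows, never from a script. Its argument "deltas" is one flat list of numbers, 5 for each row, row after row: the closure in counts, from 0 (fully open) to 255 (shut), then the shift along the tool's x, y, z in mm, then the turn about the tool's y in rad. In form: [claw, tx, ty, tz, roll, claw, tx, ty, tz, roll, ...]. A call has exactly 10 rows; each row shifts and turns the commanded pose from where the row before left it, along the tool's axes as they then stand; what a row does not reach is not made up. A row lasts 1/10 s, in which the tool goes at most 50 mm and 8.59 degrees, less where a joint would pass 70% of its speed; a pose out of reach is approached as far as the arm can. A call is refused whole if a number of a shift passes 50 or a number of a turn 0.15, either way. A call with a gripper value outside its range is refused whole. The fingers move at their own pace and stop on an object; the grip force is fixed at half the most. Time passes only in rows, so rows that do not move let the fingers close, or fill a call up. It gives the time, the measured TCP pose, the force and the opening at its end, in the units of the state.
- r.sense(): the state, without advancing time (a new reading comes with each control period).
- eyes.capture(name): name is "scene" or "top" or "wrist"; returns a dict with "img" (384x512x3 uint8, blue, green, red), "vfov" (degrees; the focal length in pixels is half the picture's height over the tangent of half this angle, whatever the lens; pixels are square), "cx", "cy" (the principal point, pixels), "R" (3x3) and "t" (3): a world point X has camera coordinates R X + t; the wrist camera has in their place "tool_from_camera" (4x4, takes a point from camera to tool coordinates, whose origin is the TCP and whose axes are the tool frame's). Camera axes: x right, y down, z forward; pixel columns grow to the right and rows downward; lengths in m; the calibration is good to about 2 mm. A picture is of the moment at which its call begins: read the wrist's pose just before it. There is no depth.
- r.finish_job(): hands the job in, once; it reports no verdict.
The state is a dict: "time_s": time; "joints": joint angles; "joint_velocities": joint speeds; "effort": joint torques, N m; "tcp_pos": TCP position; "ee_rot": TCP orientation; "wrist_force": force on the tool from outside, world axes, zero at the start; "moment": the same for the moment, N m; "gripper_width": opening from 0.0 (shut) to 1.0 (fully open).
Only numpy, scipy, OpenCV 4.12 (cv2) and the standard library are available. Lean on these libraries where they do the work, as an engineer would, in place of code of your own. Each camera call takes 0.05 s, during which the arm holds its last target.

## Working session

There is one attempt and no reset: what is moved stays moved. The work goes in short steps, Python scripts to look and compute and a tool call to move; the robot and the scene stay as the last step left them, time stands still between calls to the robot, and variables do not carry over. Pictures are saved under pics/ and viewed, and the job is handed in when it is done.

Besides the shell and the picture viewer there is one more tool, called after "Emit:" as a command line: name --argument value ..., lists and objects as JSON in quotes. play_rows: Moves the arm, as the interface text tells. Its arguments: {"type":"object","properties":{"deltas":{"type":"array","items":{"type":"number"}}},"required":["deltas"]}

```bash
mkdir -p pics; ls
python3 - <<'E'
from station import r, eyes
import cv2, numpy as np
np.set_printoptions(precision=4,suppress=True)
s=r.sense()
for k in s: print(k,np.array(s[k]))
for n in ("scene","top","wrist"):
    c=eyes.capture(n)
    cv2.imwrite(f"pics/{n}0.png",c["img"]) 
    print(n,{k:np.array(v) for k,v in c.items() if k!="img"})
E
```

```text
pics
time_s 0.0
joints [-61.1007  22.0895   0.3795  -0.0279 -68.4108 -14.816 ]
joint_velocities [-0.0166  0.0393  0.0755  0.0743  0.0956 -0.0735]
effort [  0.0011 -39.0661  18.7408   4.2196   0.011   -0.0002]
tcp_pos [ 0.1519 -0.6056  0.1882]
ee_rot [[ 0.97   -0.0006 -0.2432]
 [ 0.2432  0.0021  0.97  ]
 [-0.0001 -1.      0.0022]]
wrist_force [ 0.1134  0.372  -0.5778]
moment [ 0.0132  0.0525 -0.0384]
gripper_width 0.9981615204151466
scene {'vfov': array(47.1502), 'cx': array(254.8781), 'cy': array(198.5091), 'R': array([[-0.492 ,  0.8706,  0.0036],
       [ 0.5447,  0.311 , -0.7788],
       [-0.6792, -0.3812, -0.6272]]), 't': array([ 0.2997, -0.2867,  1.5482])}
top {'vfov': array(55.3602), 'cx': array(262.1222), 'cy': array(190.6307), 'R': array([[-0.0261, -0.9997,  0.0031],
       [-0.9868,  0.0253, -0.1602],
       [ 0.1601, -0.0072, -0.9871]]), 't': array([0.0274, 0.5464, 0.7537])}
wrist {'vfov': array(61.1674), 'cx': array(251.869), 'cy': array(186.0507), 'tool_from_camera': array([[-0.0007,  0.9681,  0.2505, -0.0672],
       [-0.0005, -0.2505,  0.9681, -0.1962],
       [ 1.    ,  0.0006,  0.0006,  0.    ],
       [ 0.    ,  0.    ,  0.    ,  1.    ]])}
```

View pics/scene0.png

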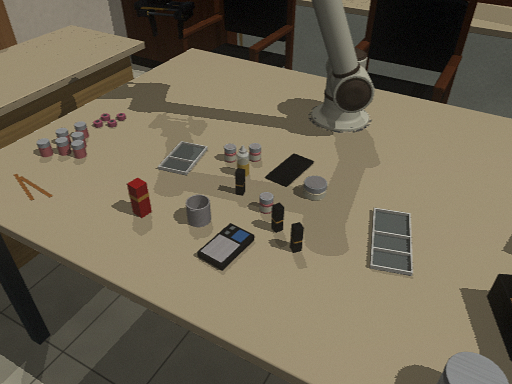

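View pics/top0.png

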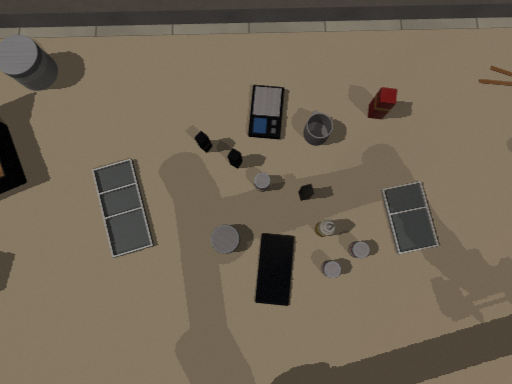

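View pics/wrist0.png

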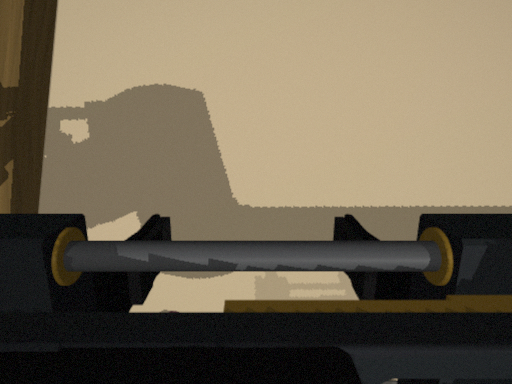

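The top view shows tray3 at about (122,207), tray2 at (411,217), three tubes at (204,141), (235,158) and (306,192), and three small jars at (262,181), (360,250) and (332,269). The balm jar is at (225,240), the bottle at (327,228) and the cup at (319,129). I'll zoom in on both views to measure.

```bash
cat > h.py <<'E'
from station import r, eyes
import cv2, numpy as np
np.set_printoptions(precision=4,suppress=True)
def cam(n,c=None):
    if c is None: c=eyes.capture(n)
    f=c["img"].shape[0]/2/np.tan(np.radians(c["vfov"])/2)
    K=np.array([[f,0,c["cx"]],[0,f,c["cy"]],[0,0,1]])
    if n=="wrist":
        s=r.sense(); T=np.array(c["tool_from_camera"]); W=np.eye(4);W[:3,:3]=s["ee_rot"];W[:3,3]=s["tcp_pos"]
        M=np.linalg.inv(W@T); R,t=M[:3,:3],M[:3,3]
    else: R,t=np.array(c["R"]),np.array(c["t"])
    return dict(img=c["img"],K=K,R=R,t=t)
def proj(C,X):
    p=(C["R"]@np.atleast_2d(X).T).T+C["t"]; p=p@C["K"].T; return p[:,:2]/p[:,2:]
def onz(C,uv,z):
    uv=np.atleast_2d(uv); d=np.c_[uv,np.ones(len(uv))]@np.linalg.inv(C["K"]).T@C["R"]
    o=-C["R"].T@C["t"]; return o+d*((z-o[2])/d[:,2])[:,None]
def tri(C1,a,C2,b):
    P=[C["K"]@np.c_[C["R"],C["t"]] for C in (C1,C2)]
    X=cv2.triangulatePoints(P[0],P[1],np.array(a,float).reshape(2,1),np.array(b,float).reshape(2,1)); return (X[:3]/X[3]).ravel()
def crop(img,x,y,w,h,k,name):
    o=cv2.resize(img[y:y+h,x:x+w],None,fx=k,fy=k,interpolation=cv2.INTER_CUBIC)
    for i in range(0,w,20): cv2.putText(o,str(x+i),(i*k,8),0,.3,(0,255,255),1); cv2.line(o,(i*k,10),(i*k,14),(0,255,255),1)
    for i in range(0,h,20): cv2.putText(o,str(y+i),(0,i*k+4),0,.3,(0,255,255),1)
    cv2.imwrite(name,o)
E
python3 - <<'E'
from h import *
C=cam("top");crop(C["img"],190,80,180,140,4,"pics/ta.png");crop(C["img"],190,180,190,130,4,"pics/tb.png")
crop(C["img"],85,150,80,115,5,"pics/tc.png");crop(C["img"],375,170,70,90,5,"pics/td.png")
C=cam("scene");crop(C["img"],150,120,190,150,4,"pics/sa.png")
E
```

```text
(no output)
```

View pics/ta.png

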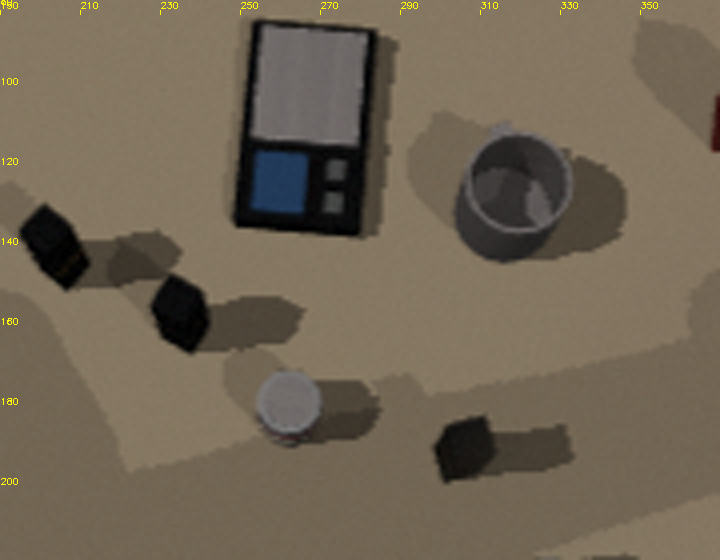

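View pics/tb.png

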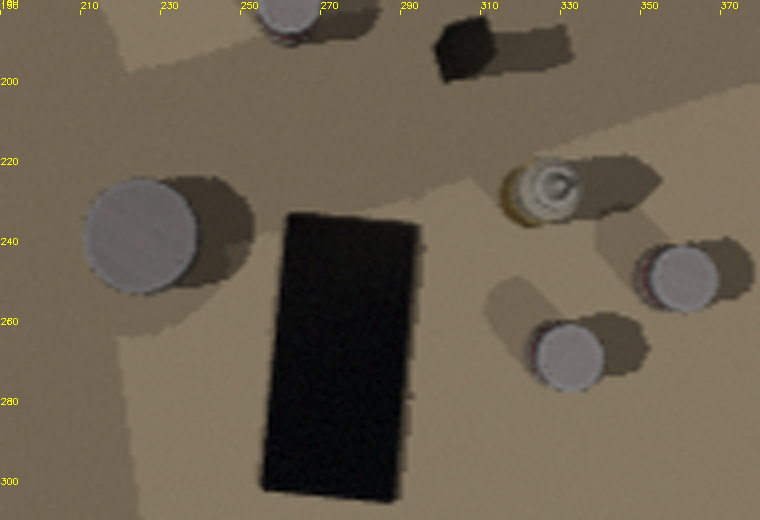

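View pics/tc.png

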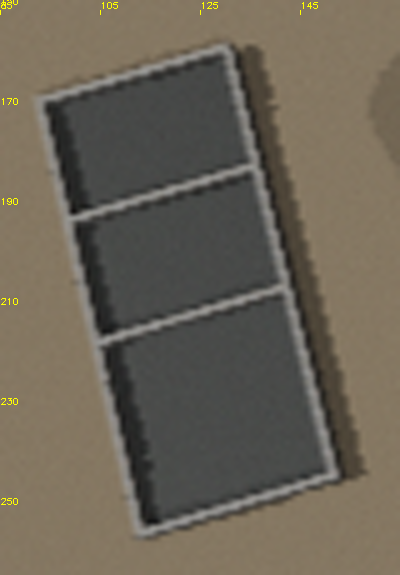

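View pics/td.png

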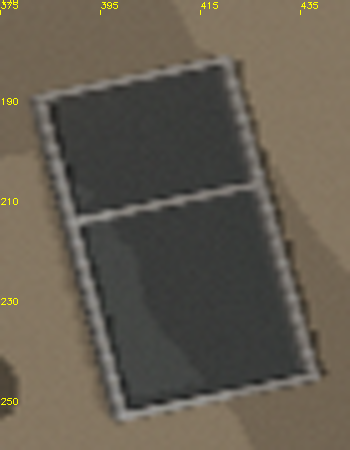

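View pics/sa.png

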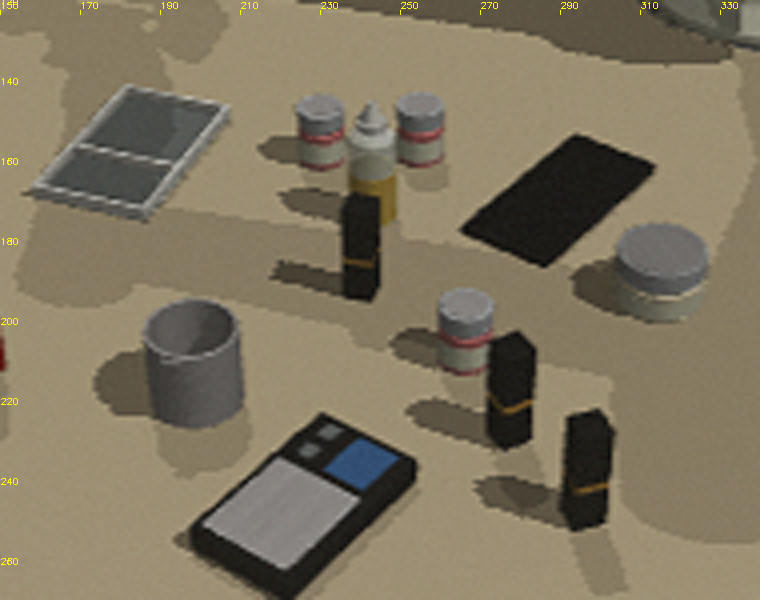

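```bash
cat > m.py <<'E'
from h import *
from scipy.optimize import minimize
T=cam("top");S=cam("scene")
def px(x0,y0,k,p): return (np.atleast_2d(p)+.5)/k-.5+[x0,y0]
ta=lambda p:px(190,80,4,p); tb=lambda p:px(190,180,4,p); sa=lambda p:px(150,120,4,p)
for n,a,b in (("cup",ta([520,182]),sa([193,328])),("jar",ta([289,402]),sa([465,304])),("balm",tb([141,237]),sa([661,248])),("tip",tb([562,183]),sa([371,104])),
   ("jarB",tb([684,278]),sa([321,107])),("jarC",tb([570,357]),sa([420,106]))):
    print(n,tri(T,a,S,b))
print("lip",onz(T,ta([500,129]),.058))
for n,x0,y0,k,P,L in (("t3",85,150,5,[[37,99],[231,44],[339,478],[140,536]],.208),("t2",375,170,5,[[34,98],[233,58],[321,375],[119,419]],.150)):
    X=onz(T,px(x0,y0,k,P),.012)[:,:2]; print(n,X, X.mean(0)); ax=(X[0]+X[1]-X[2]-X[3])/2; ay=(X[0]+X[3]-X[1]-X[2])/2
    print(np.linalg.norm(ax),np.linalg.norm(ay),np.degrees(np.arctan2(ax[1],ax[0])),np.degrees(np.arctan2(ay[1],ay[0])))
# tubes
def sil(C,q,sh,w=.022,h=.074):
    c,s=np.cos(q[2]),np.sin(q[2]); V=np.array([[a*w/2,b*w/2,z] for a in(-1,1) for b in(-1,1) for z in(0,h)])
    V=np.c_[q[0]+c*V[:,0]-s*V[:,1],q[1]+s*V[:,0]+c*V[:,1],V[:,2]]
    return cv2.convexHull(((proj(C,V)-sh+.5)*8).astype(np.float32))
def fit(ut,us):
    ms=[]
    for C,u in((T,ut),(S,us)):
        x,y=int(u[0])-24,int(u[1])-24; im=cv2.resize(C["img"][y:y+48,x:x+48],None,fx=8,fy=8,interpolation=cv2.INTER_CUBIC)
        m=(im.max(2)<48)|((C is S)&(im[...,2].astype(int)-im[...,0]>70)&(im[...,2]<210)&(im[...,0]<50)); _,lab,st,_=cv2.connectedComponentsWithStats(m.astype(np.uint8)); 
        l=lab[184:200,184:200]; l=np.bincount(l[l>0]).argmax(); ms.append((C,np.array([x,y]),lab==l))
    def cost(q):
        e=0
        for C,sh,m in ms:
            k=np.zeros(m.shape,np.uint8); cv2.fillPoly(k,[np.round(sil(C,q,sh)*16).astype(np.int32)],1,shift=4); k=k>0
            e+=1-(k&m).sum()/(k|m).sum()
        return e
    x0=onz(T,ut,.037)[0,:2]; best=None
    for a in np.radians([-30,-10,10,30,50]):
        o=minimize(cost,[*x0,a],method="Nelder-Mead",options=dict(initial_simplex=[[*x0,a],[x0[0]+.01,x0[1],a],[x0[0],x0[1]+.01,a],[*x0,a+.2]],xatol=1e-5))
        if best is None or o.fun<best.fun: best=o
    return best.x[:2],np.degrees(best.x[2]),best.fun
for u in (((204,141),(297,237)),((235,158),(278,217)),((306,192),(240,181))): print("tube",fit(*u))
E
python3 m.py
```

```text
cup [ 0.6883 -0.1176  0.0564]
jar [0.5707 0.0117 0.045 ]
balm [0.4455 0.0943 0.0395]
tip [ 0.4646 -0.1213  0.0963]
jarB [ 0.4162 -0.1938  0.0448]
jarC [ 0.3767 -0.1312  0.0437]
lip [[ 0.7186 -0.1077  0.058 ]]
t3 [[0.6112 0.4006]
 [0.6348 0.3128]
 [0.436  0.2589]
 [0.413  0.3458]] [0.5238 0.3295]
0.20577253950955302 0.09040098347774202 15.306194751025245 104.94439555058712
t2 [[ 0.5484 -0.2579]
 [ 0.5646 -0.3502]
 [ 0.4208 -0.3756]
 [ 0.404  -0.2842]] [ 0.4844 -0.317 ]
0.14642524157751174 0.09327831607345667 10.166508849483154 100.18863571787985
tube (array([0.6626, 0.1415]), np.float64(40.339425171962205), np.float64(0.2877855554641138))
tube (array([0.6224, 0.0715]), np.float64(50.5822811171414), np.float64(0.5809134753571282))
tube (array([ 0.5432, -0.0834]), np.float64(26.1904934581891), np.float64(0.3114995702585719))
```

```bash
cat >> m.py <<'E'
print("carton top",onz(T,[387,96],.095),"scale",onz(T,ta([[258,20],[376,30],[362,236],[235,226]]),.02))
def cyl(R,h): a=np.linspace(0,2*np.pi,40); return [np.c_[R*np.cos(a),R*np.sin(a),0*a+z] for z in(0,h)]
def box(x,y,yaw,lx,ly,z0,z1):
    c,s=np.cos(np.radians(yaw)),np.sin(np.radians(yaw)); P=np.array([[1,1],[1,-1],[-1,-1],[-1,1],[1,1]])*[lx/2,ly/2]
    P=np.c_[x+c*P[:,0]-s*P[:,1],y+s*P[:,0]+c*P[:,1]]; return [np.c_[P,np.full(5,z)] for z in(z0,z1)]
D=[]
for x,y,R,h in((.6883,-.1176,.03,.058),(.5707,.0117,.018,.046),(.4455,.0943,.031,.04),(.4646,-.1213,.017,.070)): D+=[p+[x,y,0] for p in cyl(R,h)]
D+=box(.6626,.1415,40.3,.022,.022,0,.074)+box(.5238,.3295,15.1,.208,.092,0,.012)+box(.4844,-.317,10.2,.15,.092,0,.012)
for C,n,cr in((T,"t",[(190,90,140,170),(85,150,80,115),(375,170,70,90)]),(S,"s",[(150,120,190,150),(360,200,60,80)])):
  for i,(x,y,w,h) in enumerate(cr):
    k=4; im=cv2.resize(np.clip(C["img"][y:y+h,x:x+w].astype(float)*1.5,0,255).astype(np.uint8),None,fx=k,fy=k,interpolation=cv2.INTER_CUBIC)
    for p in D: cv2.polylines(im,[np.round(((proj(C,p)-[x,y]+.5)*k-.5)*16).astype(np.int32)],False,(0,255,0),1,shift=4)
    cv2.imwrite(f"pics/o{n}{i}.png",im)
E
python3 m.py|tail -6; cd pics
python3 - <<'E'
import cv2,numpy as np
a=[cv2.imread(f"ot{i}.png") for i in (0,1,2)]
H=max(x.shape[0] for x in a)
i1=cv2.copyMakeBorder(a[1],0,360-0,0,0,0) if 0 else a[1]
b=np.zeros((600,800,3),np.uint8); b[:460,:320]=a[1]; b[:360,330:610]=a[2]; cv2.imwrite("ot12.png",b)
cv2.imwrite("ot0b.png",a[0][:600])
E
```

```text
tube (array([0.6227, 0.0715]), np.float64(49.13184281890389), np.float64(0.5824163284557423))
tube (array([ 0.5434, -0.0834]), np.float64(24.010761675705282), np.float64(0.3116163803884624))
carton top [[ 0.7359 -0.2575  0.095 ]] scale [[ 0.8042  0.0254  0.02  ]
 [ 0.7963 -0.0439  0.02  ]
 [ 0.6708 -0.0314  0.02  ]
 [ 0.6786  0.0414  0.02  ]]
```

View pics/ot0b.png

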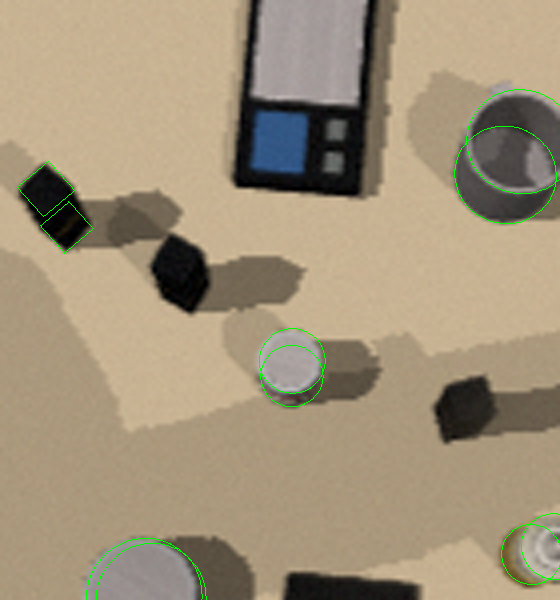

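View pics/ot12.png

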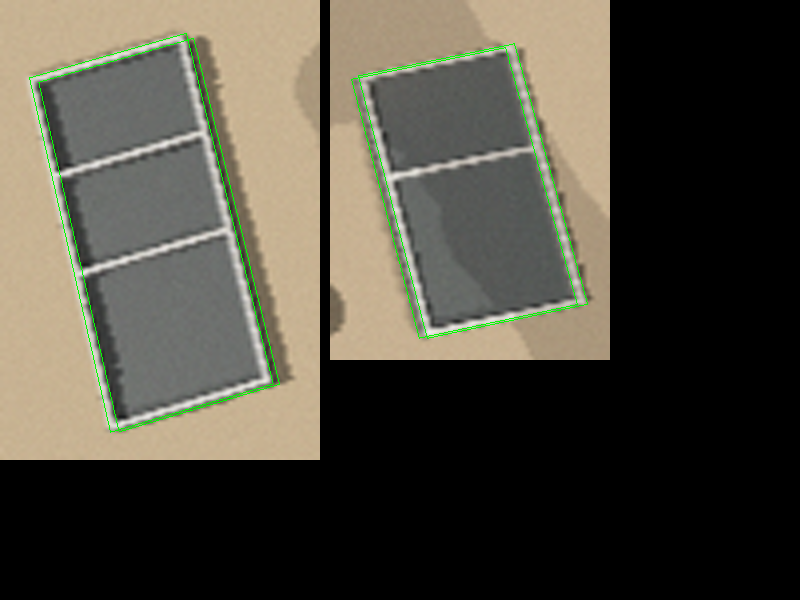

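View pics/os0.png

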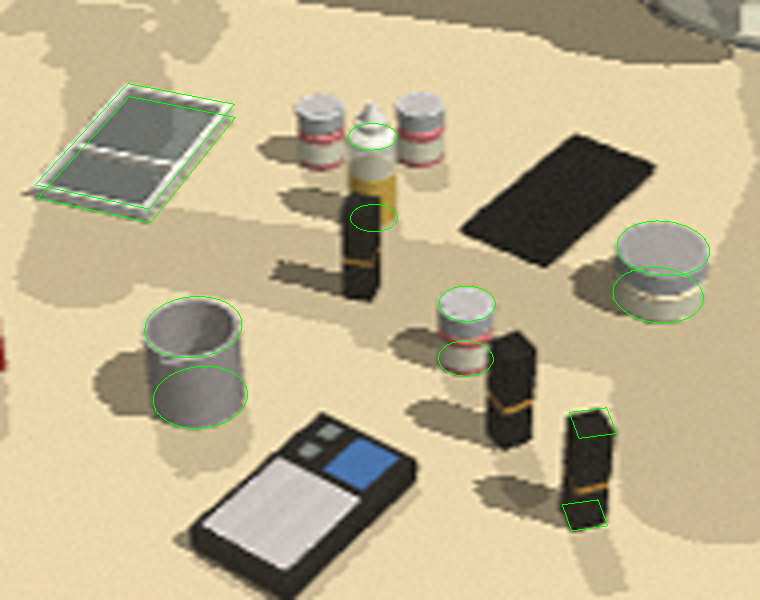

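View pics/os1.png

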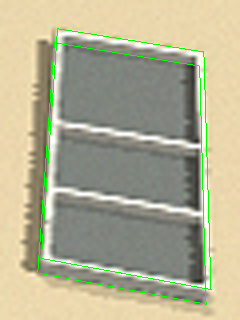

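The overlays match to within about 2 mm in both views, and the measured heights agree with the text. I'll take the cup first, starting above it.

```bash
cat > go.py <<'E'
import sys
from h import *
P=dict(cup=(.6883,-.1176),jar=(.5707,.0117),tube=(.6626,.1415),balm=(.4455,.0943),bottle=(.4646,-.1213),w3=(.4678,.3144),n3=(.5383,.3334),m3=(.5943,.3485),w2=(.4559,-.3221),n2=(.5277,-.3092))
s=r.sense(); R=np.array(s["ee_rot"]); p=np.array(s["tcp_pos"])
yaw=np.degrees(np.arctan2(R[1,0],R[0,0]))
print("t",s["time_s"],"tcp",p,"yaw %.2f"%yaw,"w",s["gripper_width"],"F",np.array(s["wrist_force"]),"J",np.round(s["joints"],1), "tilt",R[:,1])
for a in sys.argv[1:]:
    n,z,y=a.split(","); z=float(z);y=float(y); d=np.array([*P[n],z])-p; c,q=np.cos(np.radians(y)),np.sin(np.radians(y))
    print(a,"mm tx %.1f ty %.1f tz %.1f (in yaw %g frame) roll %.4f"%(1e3*(c*d[0]+q*d[1]),-1e3*d[2],1e3*(-q*d[0]+c*d[1]),y,np.radians(yaw-y)))
E
python3 go.py cup,.19,15
```

```text
t 0.45 tcp [ 0.1521 -0.6061  0.1892] yaw 14.08 w 0.9997592585483535 F [-0.3043 -0.3352  0.2408] J [-61.1  22.    0.4  -0.  -68.4 -14.8] tilt [-0.      0.0002 -1.    ]
cup,.19,15 mm tx 644.4 ty -0.8 tz 333.1 (in yaw 15 frame) roll -0.0160
```

Emit:
play_rows --deltas '[0,10,0,5,-0.016,0,40,0,21,0,0,45,0,23,0,0,45,0,23,0,0,45,0,23,0,0,45,0,23,0,0,45,0,23,0,0,45,0,23,0,0,45,0,23,0,0,45,0,23,0]'

```text
time_s: 1.45
tcp_pos: [0.4921, -0.2979, 0.1897]
ee_rot: [[0.966, 0.001, -0.26], [0.26, -0.0, 0.966], [0.001, -1.0, -0.0]]
wrist_force: [0.9, -1.7, 0.4]
gripper_width: 1.002
```

```bash
python3 go.py cup,.11,15
```

```text
t 1.45 tcp [ 0.4921 -0.2979  0.1897] yaw 15.08 w 1.001628345365627 F [ 0.9491 -1.748   0.4164] J [-15.1  17.2  -6.7  -0.  -66.1 -59.9] tilt [ 0.0008 -0.0002 -1.    ]
cup,.11,15 mm tx 236.2 ty 79.7 tz 123.4 (in yaw 15 frame) roll 0.0013
```

Emit:
play_rows --deltas '[0,40,0,21,0,0,40,0,21,0,0,40,0,21,0,0,40,0,21,0,0,40,0,21,0,0,34.5,0,18,0,0,0,20,0,0,0,0,20,0,0,0,0,20,0,0,0,0,20,0,0]'

```text
time_s: 2.45
tcp_pos: [0.6853, -0.1197, 0.1085]
ee_rot: [[0.966, -0.0, -0.26], [0.26, 0.0, 0.966], [0.0, -1.0, 0.0]]
wrist_force: [0.1, -0.5, 0.4]
gripper_width: 1.0
```

```bash
python3 go.py cup,.030,15
python3 - <<'E'
from h import *
C=cam("wrist");cv2.imwrite("pics/w1.png",C["img"])
print(proj(C,[[.6883,-.1176,0.058]]))
E
```

```text
t 2.45 tcp [ 0.6853 -0.1197  0.1085] yaw 15.08 w 1.0000245760878204 F [ 0.0892 -0.5415  0.3563] J [  3.4  32.2   5.3  -0.  -63.1 -78.3] tilt [-0.      0.0001 -1.    ]
cup,.030,15 mm tx 3.4 ty 78.5 tz 1.2 (in yaw 15 frame) roll 0.0013
[[251.7444 199.1721]]
```

View pics/w1.png

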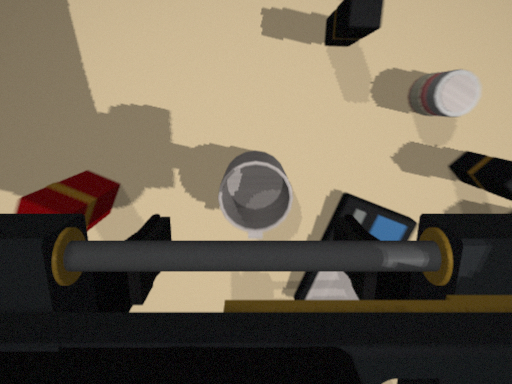

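Emit:
play_rows --deltas '[0,3,8,3,0,0,0,15,0,0,0,0,15,0,0,0,0,15,0,0,0,0,15,0,0,0,0,10,0,0,255,0,0,0,0,255,0,0,0,0,255,0,0,0,0,255,0,0,0,0]'

```text
time_s: 3.5
tcp_pos: [0.6882, -0.1171, 0.0322]
ee_rot: [[0.966, 0.002, -0.259], [0.259, -0.0, 0.966], [0.002, -1.0, -0.001]]
wrist_force: [-1.7, 0.5, -0.7]
gripper_width: 0.724
```

```bash
python3 go.py w3,.20,15
```

```text
t 3.5 tcp [ 0.6882 -0.1171  0.0322] yaw 15.00 w 0.7238549279914974 F [-1.6721  0.5436 -0.6967] J [  3.6  36.3   1.    0.  -54.6 -78.6] tilt [ 0.0018 -0.     -1.    ]
w3,.20,15 mm tx -101.2 ty -167.8 tz 473.8 (in yaw 15 frame) roll 0.0000
```

Emit:
play_rows --deltas '[255,0,0,0,0,255,0,0,0,0,255,0,0,0,0,255,0,-5,0,0,255,0,-10,0,0,255,0,-20,0,0,255,0,-20,0,0,255,0,-20,0,0,255,0,-20,0,0,255,0,-20,0,0]'

```text
time_s: 4.5
tcp_pos: [0.6877, -0.1172, 0.1483]
ee_rot: [[0.966, 0.001, -0.259], [0.259, -0.0, 0.966], [0.001, -1.0, -0.0]]
wrist_force: [0.6, 0.2, 0.0]
gripper_width: 0.001
```

```bash
python3 go.py w3,.16,15
```

```text
t 4.5 tcp [ 0.6877 -0.1172  0.1483] yaw 15.00 w 0.0013192658162782458 F [0.581  0.225  0.0341] J [  3.6  30.6   8.5   0.  -67.8 -78.6] tilt [ 0.0014 -0.0001 -1.    ]
w3,.16,15 mm tx -100.7 ty -11.7 tz 473.8 (in yaw 15 frame) roll 0.0001
```

Run:
```python
from h import *
C=cam("wrist");cv2.imwrite("pics/w2.png",C["img"])
C=cam("top");crop(C["img"],190,60,190,150,4,"pics/t2.png")
C=cam("scene");crop(C["img"],120,120,190,150,4,"pics/s2.png")
```

```text
(no output)
```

View pics/w2.png

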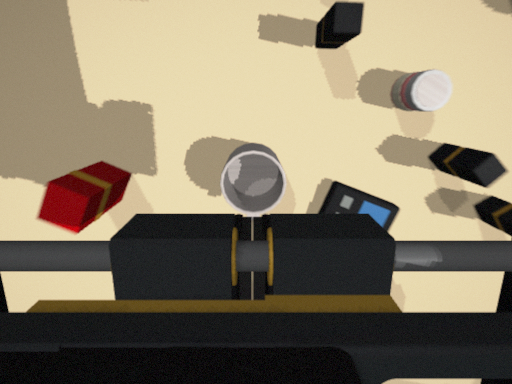

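View pics/t2.png

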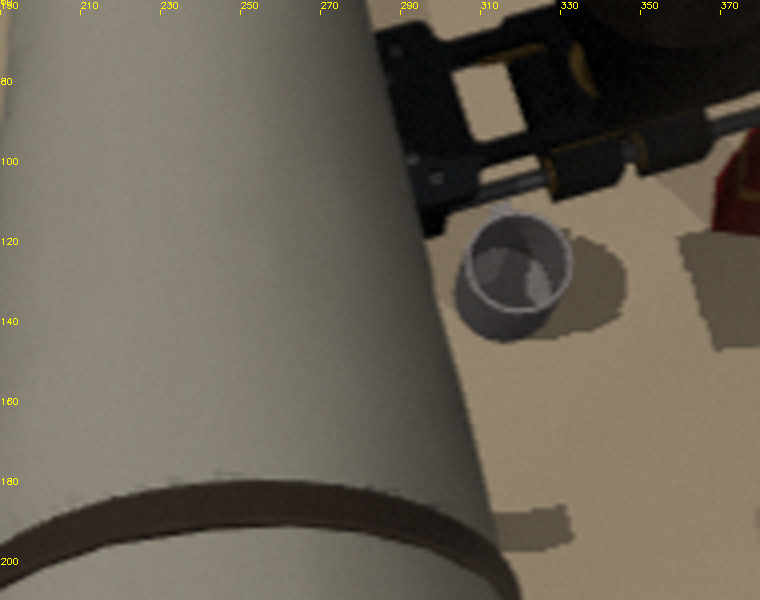

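View pics/s2.png

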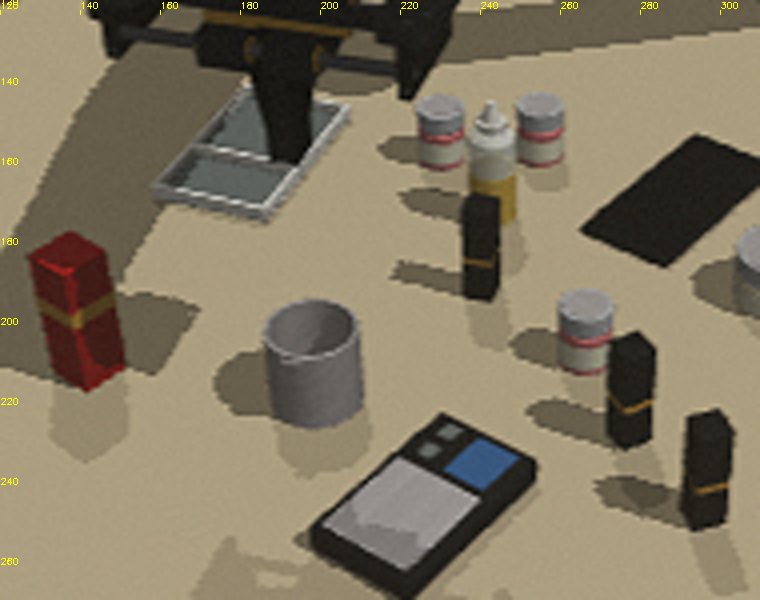

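Run:
```python
from h import *
for n in("top","scene"):
    C=cam(n); p=r.sense()["tcp_pos"]; print(n,p,proj(C,[p,[.6883,-.1176,.058]]))
crop(C["img"],140,60,150,110,5,"pics/s3.png")
```

```text
top [ 0.6876 -0.1169  0.147 ] [[326.6394 109.9331]
 [319.7842 124.8631]]
scene [ 0.687  -0.1169  0.1458] [[195.5424 171.9637]
 [197.8721 201.1172]]
```

View pics/s3.png

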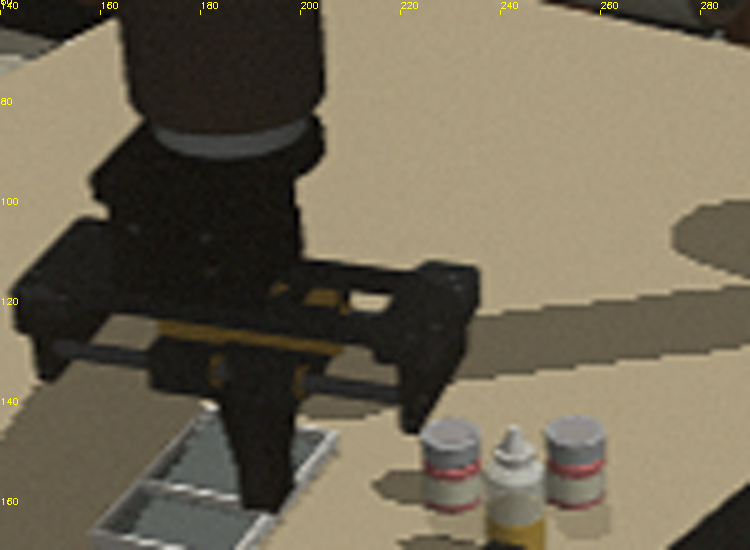

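Run:
```python
from h import *
C=cam("wrist");crop(C["img"],0,0,512,240,1,"pics/w3.png")
s=r.sense();print(s["tcp_pos"],s["time_s"],s["gripper_width"])
W=np.array([[.6883,-.1176,.058],[.5707,.0117,.046]])
print(proj(C,W)); p=proj(C,np.array([[.6883+.03*np.cos(a),-.1176+.03*np.sin(a),.058] for a in np.linspace(0,6.3,60)])); print(np.ptp(p,0))
# observed
import scipy.optimize as so
obs=np.array([[253,182],[431,90]])
def f(d):
    D=dict(C); D["t"]=C["t"]-C["R"]@d; return (proj(D,W)-obs).ravel()
o=so.least_squares(f,[0,0,0.]);print(o.x,o.fun)
# tip seen in scene: finger tip pixel -> xy if true height unknown: line
S=cam("scene")
for z in(.14,.16,.18,.2): print(z,onz(S,[193.4,162],z))
```

```text
[ 0.6867 -0.1169  0.1452] 4.8 0.004497997079182858
[[250.4025 181.0428]
 [428.4152  88.573 ]]
[66.8277 65.0159]
[-0.0004 -0.0026  0.0001] [ 0.0812  0.1565 -0.079  -0.1521]
0.14 [[ 0.6487 -0.1511  0.14  ]]
0.16 [[ 0.672  -0.1324  0.16  ]]
0.18 [[ 0.6953 -0.1136  0.18  ]]
0.2 [[ 0.7186 -0.0948  0.2   ]]
```

View pics/w3.png

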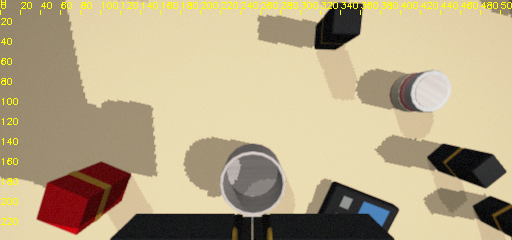

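Run:
```python
from h import *
T=cam("top");S=cam("scene");W=cam("wrist")
X=tri(T,[348.5,97],S,[192,135.6]);print(X,proj(T,X),proj(S,X),proj(W,X))
s=r.sense();R=np.array(s["ee_rot"]);print((R.T@(X-s["tcp_pos"])),s["time_s"],s["tcp_pos"])
crop(T["img"],270,50,130,90,6,"pics/t3.png")
```

```text
[ 0.6729 -0.133   0.2341] [[345.3612  98.7244]] [[190.1676 134.8953]] [[218.8747 244.1498]]
[-0.0179 -0.0889 -0.0117] 5.0 [ 0.687  -0.1171  0.1452]
```

View pics/t3.png

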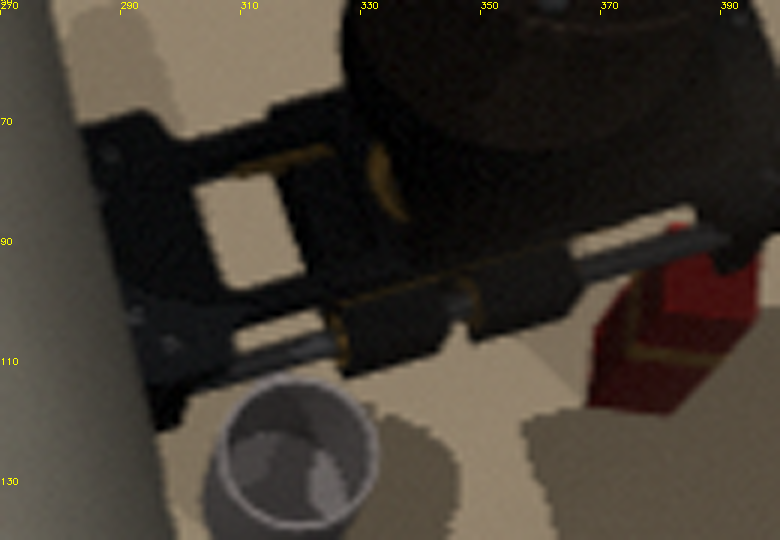

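Run:
```python
from h import *
T=cam("top");S=cam("scene");W=cam("wrist")
s=r.sense();R=np.array(s["ee_rot"])
X=tri(T,[346.3,101],W,[253,256]);print(X,proj(T,X),proj(W,X))
print((R.T@(X-s["tcp_pos"])))
# project tool-frame points x=+-.03,y=-k into scene
for y in (0,-.03,-.07,-.09,-.1): print(y,proj(S,[s["tcp_pos"]+R@[d,y,0] for d in(0,.03)]).ravel())
```

```text
[ 0.6543 -0.1249  0.2722] [[346.4187 100.1048]] [[256.088  248.5744]]
[-0.034  -0.1264  0.001 ]
0 [195.3757 172.046  190.7857 179.3751]
-0.03 [194.3148 161.4398 189.6136 168.6662]
-0.07 [192.8376 146.6707 187.9798 153.7394]
-0.09 [192.0705 139.0018 187.1307 145.9818]
-0.1 [191.6795 135.0931 186.6977 142.026 ]
```

The gripper closed above the cup, and the cup hasn't moved. The wrist pose agrees with the wrist picture, but in the scene view the fingertips sit about 30 mm higher than the reported TCP. I'll open, go lower, and measure the tip height from the picture.

Emit:
play_rows --deltas '[0,0,0,0,0,0,0,0,0,0,0,0,0,0,0,0,0,0,0,0,0,0,0,0,0,0,0,0,0,0,0,0,20,1,0,0,0,20,0,0,0,0,20,0,0,0,0,20,0,0]'

```text
time_s: 6.15
tcp_pos: [0.6873, -0.1161, 0.0656]
ee_rot: [[0.966, 0.0, -0.259], [0.259, 0.0, 0.966], [0.0, -1.0, -0.0]]
wrist_force: [0.3, 0.8, 0.2]
gripper_width: 0.831
```

```bash
python3 go.py cup,.0,15
python3 - <<'E'
from h import *
S=cam("scene");crop(S["img"],140,110,150,110,5,"pics/s4.png")
s=r.sense();R=np.array(s["ee_rot"])
for y in (0,-.03,-.04): print(y,proj(S,[s["tcp_pos"]+R@[d,y,e] for d in(0,.01) for e in (-.0435,.0435)]))
E
```

```text
t 6.15 tcp [ 0.6873 -0.1161  0.0656] yaw 15.00 w 0.8313068520944311 F [0.2574 0.8421 0.236 ] J [  3.7  34.4   2.8  -0.  -58.3 -78.7] tilt [ 0.0003  0.     -1.    ]
cup,.0,15 mm tx 0.6 ty 65.6 tz -1.7 (in yaw 15 frame) roll 0.0000
0 [[182.7969 196.7582]
 [215.9652 202.321 ]
 [181.2881 199.2143]
 [214.6646 204.8548]]
-0.03 [[181.522  187.2354]
 [215.2619 192.7454]
 [179.9776 189.6683]
 [213.9329 195.2566]]
-0.04 [[181.087  183.9864]
 [215.0218 189.4771]
 [179.5304 186.4107]
 [213.6831 191.98  ]]
```

View pics/s4.png

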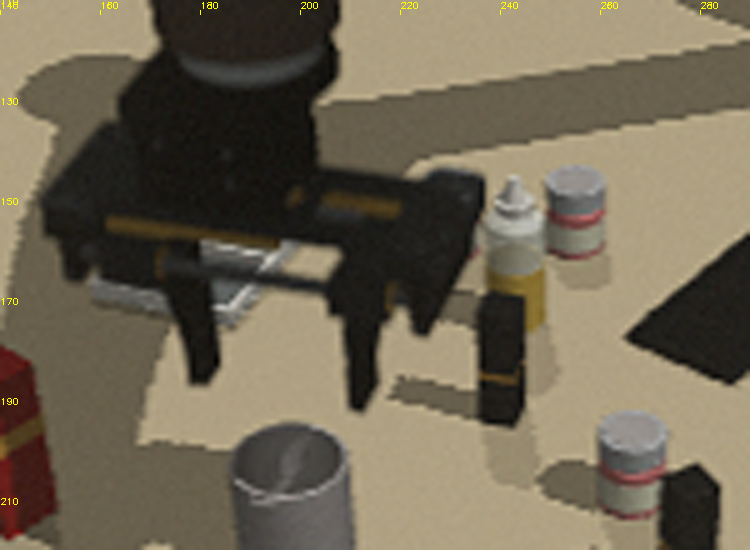

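Emit:
play_rows --deltas '[0,0,0,-1,0,0,0,15,0,0,0,0,15,0,0,0,0,15,0,0,0,0,10,0,0,0,0,0,0,0,0,0,0,0,0,0,0,0,0,0,0,0,0,0,0,0,0,0,0,0]'

```text
time_s: 7.2
tcp_pos: [0.6879, -0.1171, 0.0119]
ee_rot: [[0.966, 0.001, -0.259], [0.259, 0.0, 0.966], [0.001, -1.0, -0.0]]
wrist_force: [-0.3, -0.3, -0.5]
gripper_width: 1.001
```

```bash
python3 go.py cup,.0,15
python3 - <<'E'
from h import *
S=cam("scene");crop(S["img"],140,110,150,110,5,"pics/s5.png")
s=r.sense();R=np.array(s["ee_rot"])
for y in (0,-.03,-.04): print(y,proj(S,[s["tcp_pos"]+R@[d,y,e] for d in(0,.01) for e in (-.0435,.0435)]))
E
```

```text
t 7.2 tcp [ 0.6879 -0.1171  0.0119] yaw 15.00 w 1.0014010265024167 F [-0.3342 -0.2998 -0.4623] J [  3.6  37.5   0.    0.  -52.4 -78.6] tilt [ 0.0012  0.     -1.    ]
cup,.0,15 mm tx 0.2 ty 11.9 tz -0.6 (in yaw 15 frame) roll 0.0000
0 [[183.5425 212.3227]
 [215.8624 218.0347]
 [182.0787 214.7982]
 [214.5979 220.5869]]
-0.03 [[182.3801 203.2709]
 [215.2391 208.9425]
 [180.8834 205.7266]
 [213.9483 211.4756]]
-0.04 [[181.9839 200.185 ]
 [215.0265 205.8418]
 [180.4759 202.6334]
 [213.7267 208.3679]]
```

View pics/s5.png

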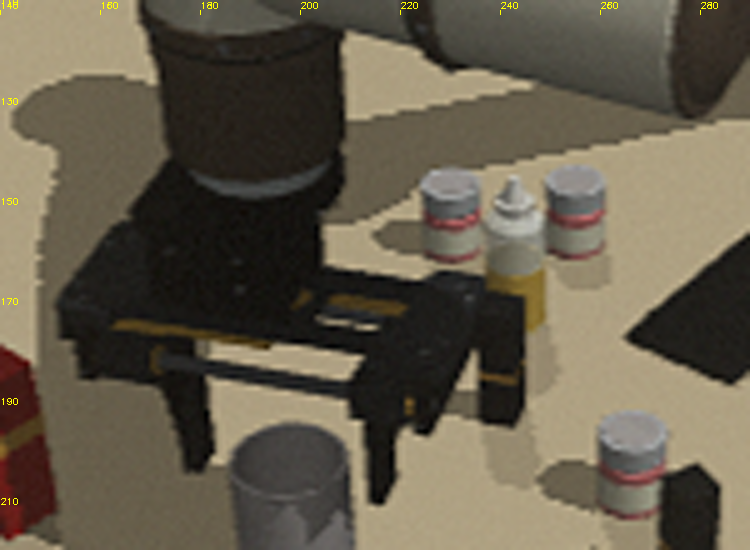

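Emit:
play_rows --deltas '[0,0,10,0,0,0,0,10,0,0,0,0,0,0,0,255,0,0,0,0,255,0,0,0,0,255,0,0,0,0,255,0,0,0,0,255,0,0,0,0,255,0,0,0,0,255,0,0,0,0]'

```text
time_s: 8.25
tcp_pos: [0.6877, -0.117, -0.0084]
ee_rot: [[0.966, 0.001, -0.259], [0.259, 0.0, 0.966], [0.001, -1.0, -0.0]]
wrist_force: [-0.0, -0.1, 1.4]
gripper_width: 0.691
```

```bash
python3 go.py w3,.13,15
python3 - <<'E'
from h import *
S=cam("scene");crop(S["img"],140,110,150,110,5,"pics/s6.png")
E
```

```text
t 8.25 tcp [ 0.6877 -0.117  -0.0084] yaw 15.00 w 0.691055503000152 F [-0.0385 -0.1348  1.3981] J [  3.6  38.8  -0.8   0.  -50.3 -78.6] tilt [ 0.0006  0.     -1.    ]
w3,.13,15 mm tx -100.8 ty -138.4 tz 473.6 (in yaw 15 frame) roll 0.0000
```

View pics/s6.png

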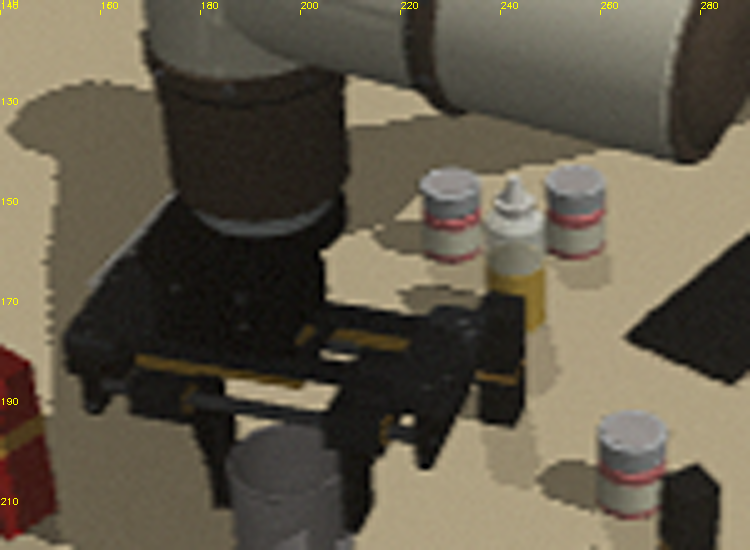

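Gripped at 60 mm. I'll lift and carry the cup to the wide cell of tray3.

Emit:
play_rows --deltas '[255,0,-5,0,0,255,0,-15,0,0,255,0,-20,0,0,255,0,-20,0,0,255,0,-20,0,0,255,0,-20,0,0,255,0,-20,0,0,255,-5,0,25,0,255,-7,0,35,0,255,-8,0,35,0]'

```text
time_s: 9.3
tcp_pos: [0.6433, -0.03, 0.1125]
ee_rot: [[0.966, 0.002, -0.258], [0.258, 0.0, 0.966], [0.002, -1.0, -0.0]]
wrist_force: [1.3, 0.9, -0.8]
gripper_width: 0.692
```

```bash
python3 go.py w3,.11,15
python3 - <<'E'
from h import *
S=cam("scene");crop(S["img"],140,80,150,130,5,"pics/s7.png")
E
```

```text
t 9.3 tcp [ 0.6433 -0.03    0.1125] yaw 14.93 w 0.691612195763646 F [ 1.3042  0.8919 -0.8085] J [ 11.7  27.2  -2.8   0.  -59.9 -86.8] tilt [ 0.0015  0.0003 -1.    ]
w3,.11,15 mm tx -80.4 ty 2.5 tz 378.1 (in yaw 15 frame) roll -0.0013
```

View pics/s7.png

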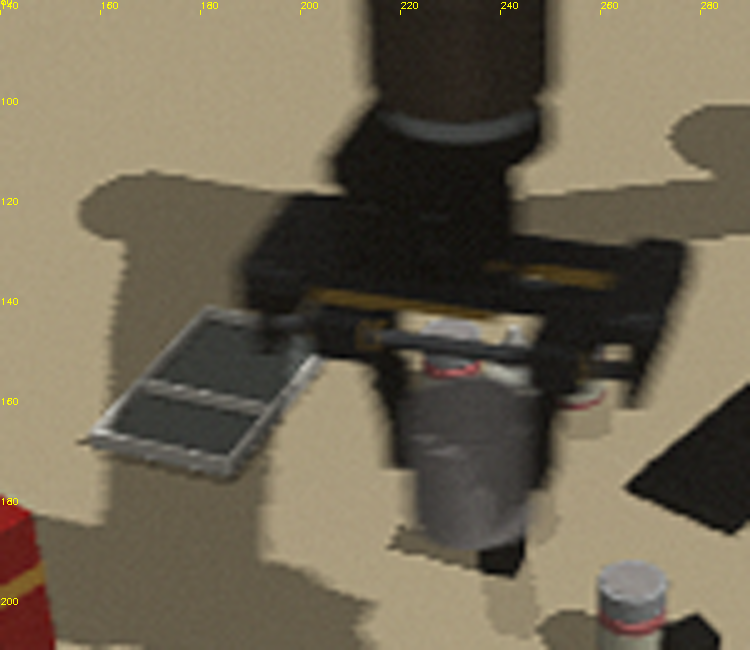

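Emit:
play_rows --deltas '[255,-8,0,40,0,255,-9,0,42,0,255,-9,0,42,0,255,-9,0,42,0,255,-9,0,42,0,255,-9,0,42,0,255,-9,0,42,0,255,-8,0,36,0,255,-7,0,30,0,255,-4,0,20,0]'

```text
time_s: 10.35
tcp_pos: [0.4667, 0.3157, 0.1126]
ee_rot: [[0.965, 0.001, -0.261], [0.261, 0.001, 0.965], [0.001, -1.0, 0.001]]
wrist_force: [0.2, -0.5, -0.3]
gripper_width: 0.698
```

```bash
python3 go.py w3,-.0034,15
```

```text
t 10.35 tcp [0.4667 0.3157 0.1126] yaw 15.12 w 0.6978447811014336 F [ 0.2373 -0.5144 -0.3123] J [  50.6   19.9  -14.7    0.   -55.3 -125.4] tilt [ 0.0012  0.0013 -1.    ]
w3,-.0034,15 mm tx 0.7 ty 116.0 tz -1.5 (in yaw 15 frame) roll 0.0021
```

Emit:
play_rows --deltas '[255,1,8,-1,0,255,0,16,0,0,255,0,18,0,0,255,0,18,0,0,255,0,18,0,0,255,0,14,0,0,255,0,10,0,0,255,0,6,0,0,255,0,3,0,0,255,0,0,0,0]'

```text
time_s: 11.35
tcp_pos: [0.469, 0.3129, 0.0004]
ee_rot: [[0.966, 0.0, -0.259], [0.259, 0.0, 0.966], [0.0, -1.0, 0.0]]
wrist_force: [-0.3, -0.2, -0.8]
gripper_width: 0.689
```

```bash
python3 go.py w3,-.0034,15
python3 - <<'E'
from h import *
S=cam("scene");crop(S["img"],340,170,110,110,5,"pics/s8.png")
T=cam("top");crop(T["img"],70,140,110,120,5,"pics/t8.png")
E
```

```text
t 11.35 tcp [0.469  0.3129 0.0004] yaw 14.99 w 0.6889612424871404 F [-0.2695 -0.1532 -0.766 ] J [  50.2   28.   -21.2    0.   -40.8 -125.2] tilt [ 0.0001  0.     -1.    ]
w3,-.0034,15 mm tx -0.7 ty 3.8 tz 1.8 (in yaw 15 frame) roll -0.0001
```

View pics/s8.png

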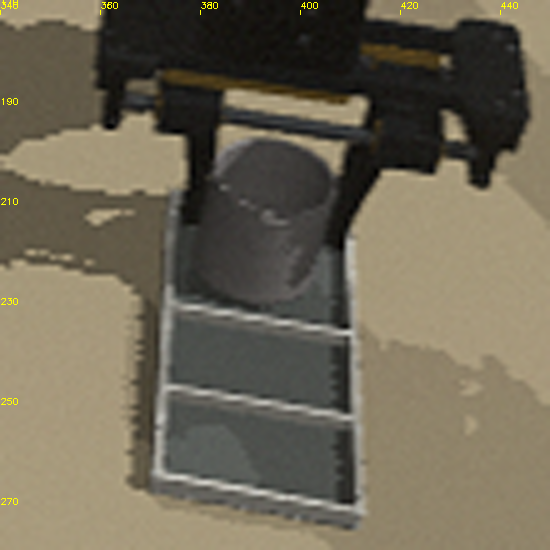

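View pics/t8.png

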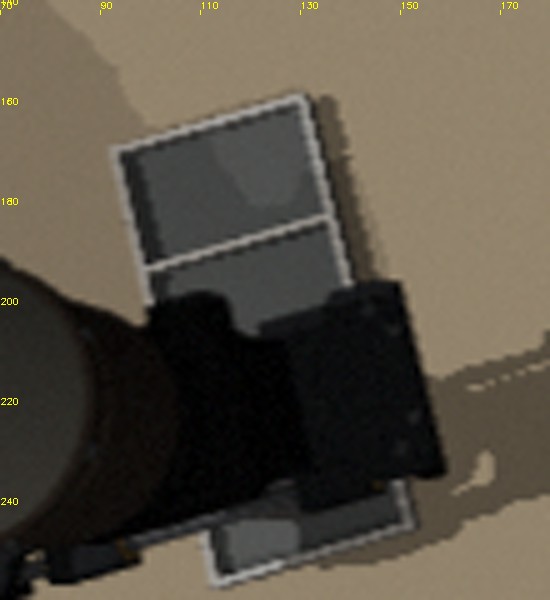

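Emit:
play_rows --deltas '[255,0,2,1.5,0,255,0,1,0,0,255,0,1,0,0,255,0,0.5,0,0,255,0,0,0,0,190,0,0,0,0,90,0,0,0,0,30,0,0,0,0,0,0,0,0,0,0,0,0,0,0]'

```text
time_s: 12.45
tcp_pos: [0.4685, 0.3145, -0.0041]
ee_rot: [[0.966, 0.0, -0.259], [0.259, 0.0, 0.966], [0.0, -1.0, 0.0]]
wrist_force: [-0.2, 0.4, -0.2]
gripper_width: 0.88
```

```bash
python3 go.py jar,.13,15
```

```text
t 12.45 tcp [ 0.4685  0.3145 -0.0041] yaw 15.00 w 0.880415610190469 F [-0.2095  0.374  -0.2029] J [  50.3   28.4  -21.4    0.   -40.2 -125.3] tilt [ 0.0003  0.0002 -1.    ]
jar,.13,15 mm tx 20.4 ty -134.1 tz -319.0 (in yaw 15 frame) roll 0.0001
```

Emit:
play_rows --deltas '[0,0,-8,0,0,0,0,-20,0,0,0,0,-30,0,0,0,0,-35,0,0,90,0,-30,0,0,90,0,-11,-20,0,90,4,0,-45,0,90,4,0,-45,0,90,4,0,-45,0,90,4,0,-45,0]'

```text
time_s: 13.45
tcp_pos: [0.536, 0.1238, 0.1307]
ee_rot: [[0.966, 0.001, -0.26], [0.26, 0.001, 0.966], [0.001, -1.0, 0.0]]
wrist_force: [1.1, 0.9, -0.3]
gripper_width: 0.659
```

Emit:
play_rows --deltas '[90,4,0,-45,0,90,0,0,-40,0,90,0,0,-34,0,90,0,15,0,0,90,0,20,0,0,90,0,20,0,0,90,0,0,0,0,90,0,0,0,0,90,0,0,0,0,90,0,0,0,0]'

```text
time_s: 14.45
tcp_pos: [0.5711, 0.0118, 0.0761]
ee_rot: [[0.966, 0.002, -0.259], [0.259, 0.001, 0.966], [0.002, -1.0, -0.0]]
wrist_force: [0.2, -0.9, 0.1]
gripper_width: 0.645
```

```bash
python3 go.py jar,-.015,15
python3 - <<'E'
from h import *
C=cam("wrist");cv2.imwrite("pics/w9.png",C["img"])
print(proj(C,[[.5707,.0117,0.046]]))
T=cam("top");crop(T["img"],70,140,110,120,5,"pics/t9.png")
S=cam("scene");crop(S["img"],190,110,150,130,5,"pics/s9.png")
E
```

```text
t 14.45 tcp [0.5711 0.0118 0.0761] yaw 15.03 w 0.644619767987009 F [ 0.2111 -0.8612  0.0765] J [ 17.4  22.9 -16.1   0.  -50.9 -92.4] tilt [ 0.0024  0.0006 -1.    ]
jar,-.015,15 mm tx -0.4 ty 91.1 tz -0.0 (in yaw 15 frame) roll 0.0005
[[251.658 197.267]]
```

View pics/w9.png

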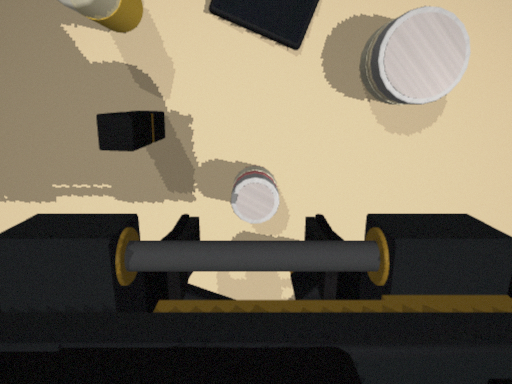

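View pics/t9.png

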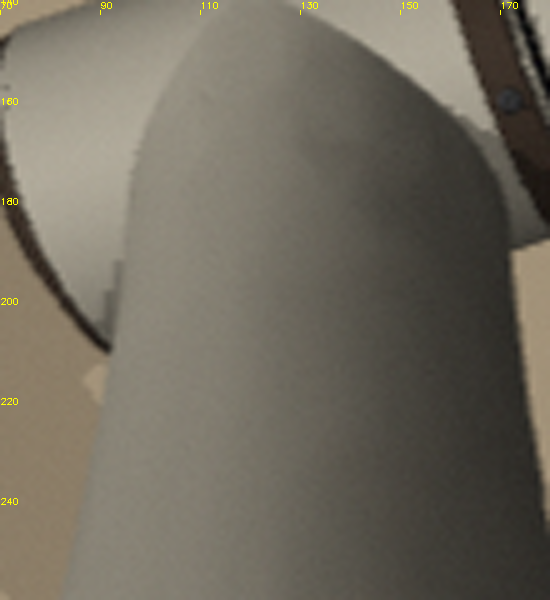

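View pics/s9.png

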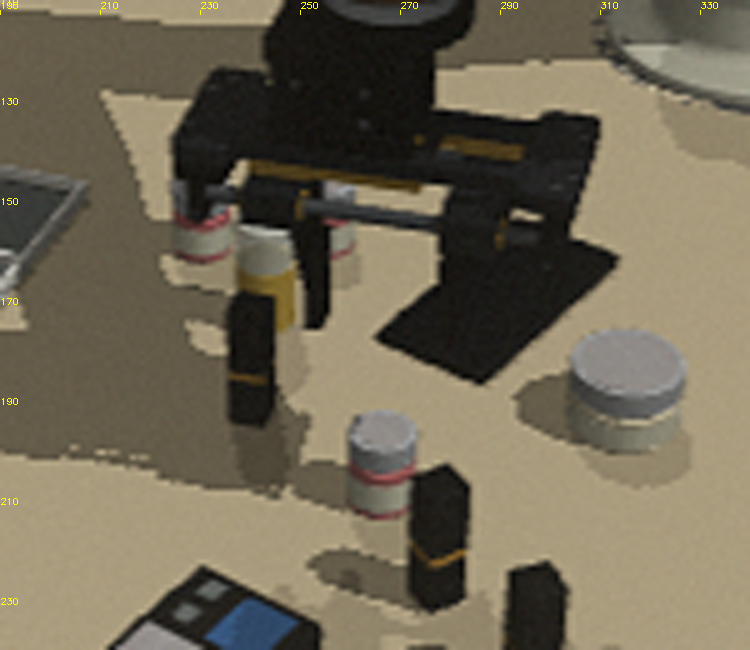

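Emit:
play_rows --deltas '[90,0,12,1.5,0,90,0,18,0,0,90,0,18,0,0,90,0,18,0,0,90,0,15,0,0,90,0,10,0,0,90,0,0,0,0,255,0,0,0,0,255,0,0,0,0,255,0,0,0,0]'

```text
time_s: 15.6
tcp_pos: [0.5705, 0.0131, -0.0154]
ee_rot: [[0.966, 0.002, -0.259], [0.259, 0.0, 0.966], [0.002, -1.0, -0.0]]
wrist_force: [0.6, -1.1, 0.1]
gripper_width: 0.455
```

Emit:
play_rows --deltas '[255,0,0,0,0,255,0,0,0,0,255,0,-3,0,0,255,0,-10,0,0,255,0,-15,0,0,255,0,-20,0,0,255,0,-25,0,0,255,0,-25,0,0,255,0,-22,0,0,255,0,0,0,0]'

```text
time_s: 16.6
tcp_pos: [0.5723, 0.0133, 0.1079]
ee_rot: [[0.966, 0.008, -0.259], [0.259, 0.001, 0.966], [0.008, -1.0, -0.001]]
wrist_force: [-0.4, 0.1, -0.5]
gripper_width: 0.403
```

```bash
python3 go.py n3,-.01,15
python3 - <<'E'
from h import *
S=cam("scene");crop(S["img"],190,90,150,130,5,"pics/s10.png")
E
```

```text
t 16.6 tcp [0.5723 0.0133 0.1079] yaw 15.04 w 0.403015996174252 F [-0.4406  0.1409 -0.4736] J [ 17.6  20.8 -14.1   0.1 -54.7 -92.6] tilt [ 0.0078  0.0015 -1.    ]
n3,-.01,15 mm tx 50.0 ty 117.9 tz 318.0 (in yaw 15 frame) roll 0.0007
```

View pics/s10.png

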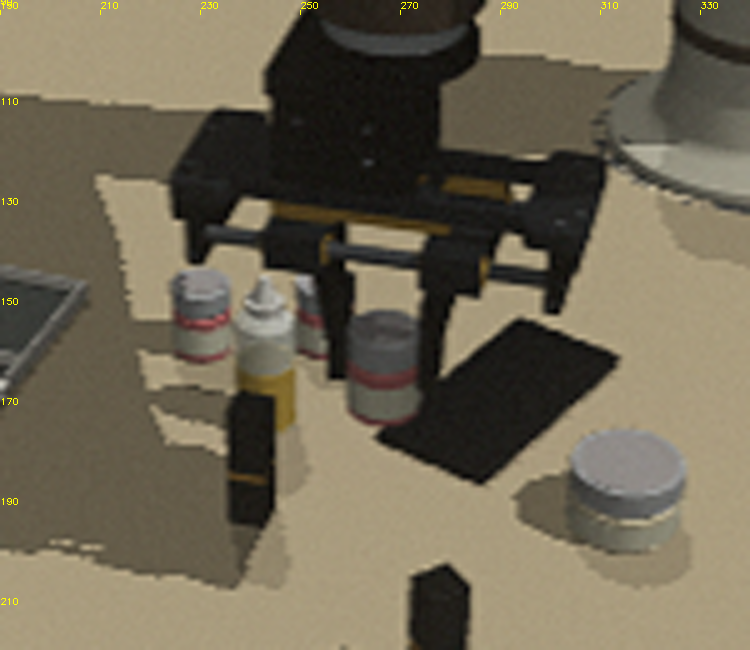

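Emit:
play_rows --deltas '[255,3,0,15,0,255,5,0,30,0,255,6,0,38,0,255,6,0,40,0,255,6,0,40,0,255,6,0,40,0,255,6,0,40,0,255,5,0,35,0,255,4,0,25,0,255,3,0,15,0]'

```text
time_s: 17.65
tcp_pos: [0.5343, 0.3352, 0.102]
ee_rot: [[0.965, -0.002, -0.261], [0.261, -0.002, 0.965], [-0.003, -1.0, -0.001]]
wrist_force: [-0.1, -1.1, -1.1]
gripper_width: 0.405
```

```bash
python3 go.py n3,-.01,15
```

```text
t 17.65 tcp [0.5343 0.3352 0.102 ] yaw 15.13 w 0.4050073335785564 F [-0.0702 -1.1404 -1.1182] J [  46.8   26.7   -5.4   -0.   -58.1 -121.6] tilt [-0.0022 -0.0017 -1.    ]
n3,-.01,15 mm tx 3.4 ty 112.0 tz -2.7 (in yaw 15 frame) roll 0.0022
```

Emit:
play_rows --deltas '[255,1,8,0,0,255,0,16,0,0,255,0,18,0,0,255,0,18,0,0,255,0,18,0,0,255,0,14,0,0,255,0,8,0,0,255,0,3,0,0,255,0,0,0,0,255,0,0,0,0]'

```text
time_s: 18.65
tcp_pos: [0.5373, 0.3337, 0.0015]
ee_rot: [[0.966, 0.001, -0.259], [0.259, 0.001, 0.966], [0.001, -1.0, 0.001]]
wrist_force: [-0.1, 0.5, -0.7]
gripper_width: 0.406
```

```bash
python3 go.py n3,-.0114,15;  python3 - <<'E'
from h import *
S=cam("scene");crop(S["img"],340,170,110,110,5,"pics/s11.png")
E
```

```text
t 18.65 tcp [0.5373 0.3337 0.0015] yaw 15.01 w 0.4056558913045234 F [-0.0794  0.5283 -0.6713] J [  46.5   33.   -11.     0.   -45.9 -121.5] tilt [ 0.0012  0.0009 -1.    ]
n3,-.0114,15 mm tx 0.9 ty 12.9 tz -0.5 (in yaw 15 frame) roll 0.0002
```

View pics/s11.png

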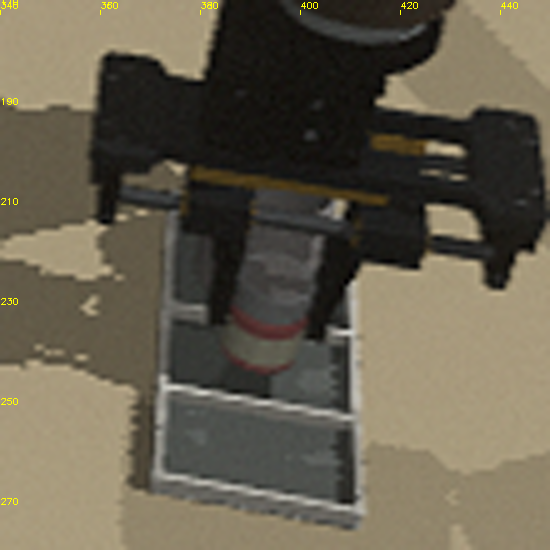

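Emit:
play_rows --deltas '[255,0,5,0,0,255,0,4,0,0,255,0,2,0,0,255,0,1.5,0,0,255,0,0.5,0,0,255,0,0,0,0,140,0,0,0,0,110,0,0,0,0,90,0,0,0,0,90,0,0,0,0]'

```text
time_s: 19.7
tcp_pos: [0.5369, 0.3333, -0.0125]
ee_rot: [[0.966, -0.0, -0.259], [0.259, -0.0, 0.966], [-0.0, -1.0, -0.0]]
wrist_force: [0.0, -0.2, 0.7]
gripper_width: 0.609
```

```bash
python3 go.py tube,.13,40
```

```text
t 19.7 tcp [ 0.5369  0.3333 -0.0125] yaw 15.00 w 0.6091163904489879 F [ 0.0269 -0.177   0.7301] J [  46.5   34.1  -11.6   -0.   -44.4 -121.5] tilt [-0.0001 -0.     -1.    ]
tube,.13,40 mm tx -27.0 ty -142.5 tz -227.8 (in yaw 40 frame) roll -0.4364
```

Emit:
play_rows --deltas '[90,0,-10,0,0,90,0,-25,0,0,90,0,-35,0,0,90,0,-40,0,0,90,0,-32,0,-0.1,90,0,0,0,-0.12,90,0,0,0,-0.12,90,0,0,0,-0.0964,90,-3,0,-25,0,90,-5,0,-40,0]'

```text
time_s: 20.7
tcp_pos: [0.5723, 0.2795, 0.1307]
ee_rot: [[0.764, 0.001, -0.646], [0.646, 0.001, 0.764], [0.001, -1.0, 0.0]]
wrist_force: [1.5, 0.1, -0.2]
gripper_width: 0.646
```

Emit:
play_rows --deltas '[90,-5,0,-43,0,90,-5,0,-43,0,90,-5,0,-40,0,90,-4,0,-37,0,90,0,0,0,0,90,0,0,0,0,90,0,0,0,0,90,0,0,0,0,90,0,0,0,0,90,0,0,0,0]'

```text
time_s: 21.7
tcp_pos: [0.6624, 0.1422, 0.13]
ee_rot: [[0.765, 0.0, -0.644], [0.644, 0.0, 0.765], [0.0, -1.0, -0.0]]
wrist_force: [0.1, -0.9, 0.2]
gripper_width: 0.645
```

```bash
python3 go.py tube,.007,40
python3 - <<'E'
from h import *
C=cam("wrist");crop(C["img"],130,60,250,180,3,"pics/w12.png")
c,s=np.cos(np.radians(40)),np.sin(np.radians(40))
print(proj(C,[[.6626+(c*a-s*b)*.011,.1415+(s*a+c*b)*.011,z] for z in (.074,0) for a,b in((1,1),(1,-1),(-1,-1),(-1,1))]))
T=cam("top");crop(T["img"],70,140,110,120,5,"pics/t12.png")
S=cam("scene");crop(S["img"],330,150,130,130,5,"pics/s12.png")
E
```

```text
t 21.7 tcp [0.6624 0.1422 0.13  ] yaw 40.08 w 0.645451688348396 F [ 0.1331 -0.9167  0.1974] J [ 25.8  29.5   3.8  -0.  -64.3 -75.7] tilt [ 0.0002  0.0001 -1.    ]
tube,.007,40 mm tx -0.3 ty 123.0 tz -0.6 (in yaw 40 frame) roll 0.0014
[[265.1885 201.3405]
 [238.0805 201.2963]
 [237.8373 174.819 ]
 [265.5248 174.8663]
 [262.3056 180.0884]
 [240.9893 180.0523]
 [240.8476 158.9712]
 [262.5207 159.0092]]
```

View pics/w12.png

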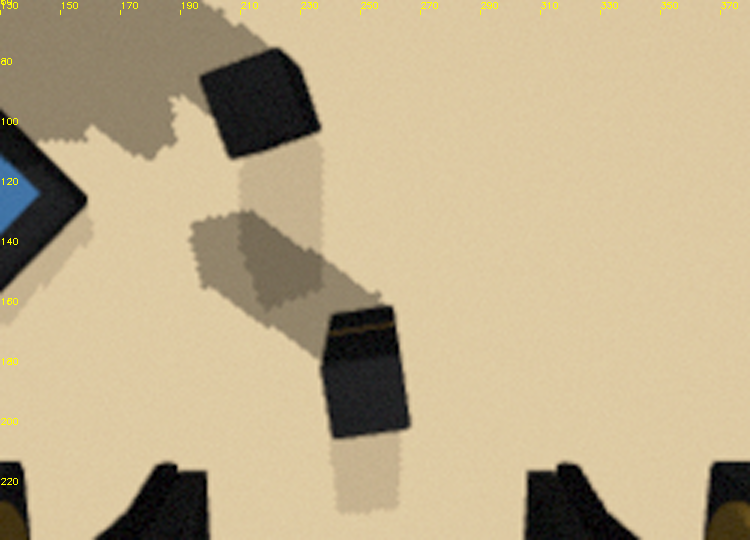

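View pics/t12.png

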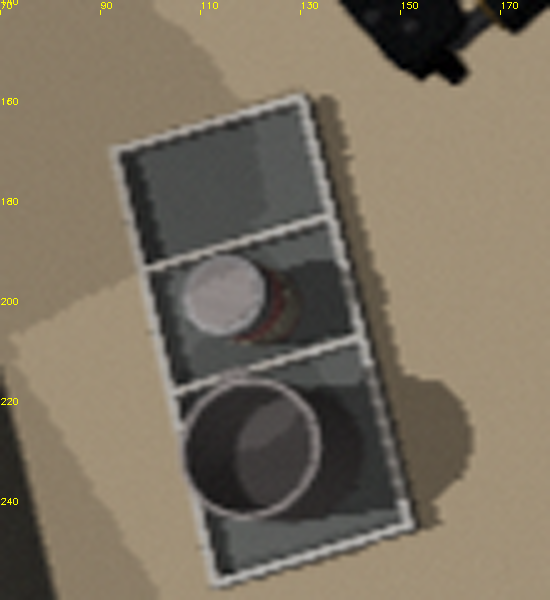

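View pics/s12.png

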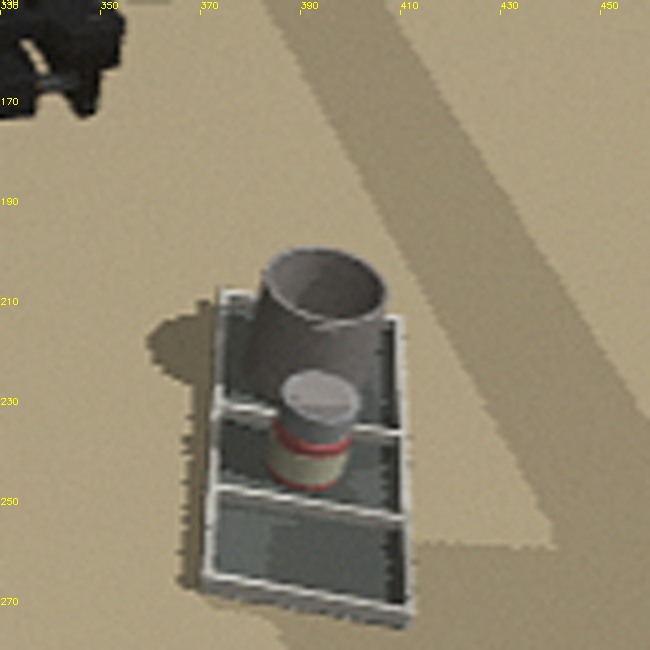

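Cup and jar stand in their cells. The wrist view shows the tube's edges turned about 8° further than I had it (yaw about 48°) and its centre about 2–3 mm further along tool x. I'll correct for both.

Emit:
play_rows --deltas '[90,2,5,0,-0.14,90,0,15,0,0,90,0,22,0,0,90,0,22,0,0,90,0,22,0,0,90,0,20,0,0,90,0,12,0,0,90,0,5,0,0,90,0,0,0,0,90,0,0,0,0]'

```text
time_s: 22.85
tcp_pos: [0.665, 0.1429, 0.0078]
ee_rot: [[0.669, 0.002, -0.744], [0.744, 0.001, 0.669], [0.002, -1.0, -0.001]]
wrist_force: [0.4, 0.7, 0.6]
gripper_width: 0.644
```

```bash
python3 go.py tube,.007,48
python3 - <<'E'
from h import *
C=cam("wrist");cv2.imwrite("pics/w13.png",C["img"])
S=cam("scene");crop(S["img"],240,150,110,110,5,"pics/s13.png")
E
```

```text
t 22.85 tcp [0.665  0.1429 0.0078] yaw 48.05 w 0.6438474195199467 F [0.4427 0.7419 0.5551] J [ 25.7  36.3  -3.1   0.  -50.4 -67.7] tilt [ 0.0019  0.0005 -1.    ]
tube,.007,48 mm tx -2.6 ty 0.8 tz 0.9 (in yaw 48 frame) roll 0.0008
```

View pics/w13.png

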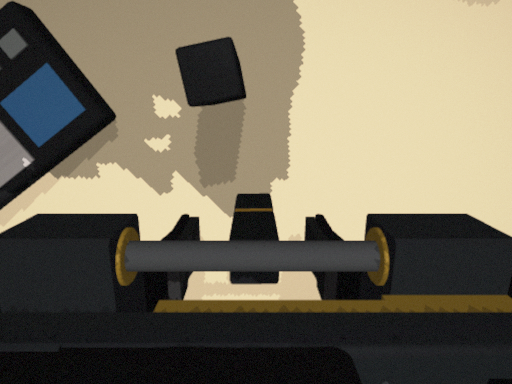

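View pics/s13.png

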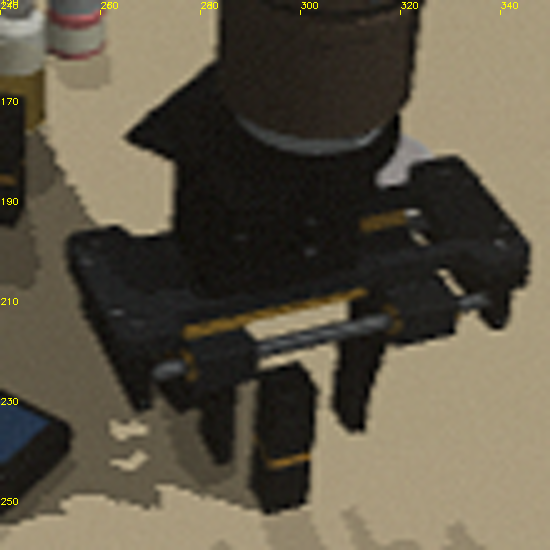

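Emit:
play_rows --deltas '[255,0,0,0,0,255,0,0,0,0,255,0,0,0,0,255,0,0,0,0,255,0,0,0,0,255,0,0,0,0,255,0,-3,0,0,255,0,-12,0,0,255,0,-20,0,0,255,0,-25,0,0]'

```text
time_s: 23.95
tcp_pos: [0.6637, 0.1423, 0.0673]
ee_rot: [[0.669, -0.002, -0.743], [0.743, -0.001, 0.669], [-0.002, -1.0, 0.001]]
wrist_force: [0.4, 0.0, 0.3]
gripper_width: 0.248
```

Emit:
play_rows --deltas '[255,0,-25,0,0.1,255,0,-20,0,0.12,255,0,-10,0,0.12,255,0,0,0,0.12,255,0,0,0,0.1164,255,0,0,0,0,255,0,0,0,0,255,0,0,0,0,255,0,0,0,0,255,0,0,0,0]'

```text
time_s: 24.95
tcp_pos: [0.6642, 0.1425, 0.1217]
ee_rot: [[0.966, -0.0, -0.259], [0.259, -0.0, 0.966], [-0.0, -1.0, -0.0]]
wrist_force: [-0.6, 0.5, -0.1]
gripper_width: 0.255
```

```bash
python3 go.py m3,.012,15
python3 - <<'E'
from h import *
S=cam("scene");crop(S["img"],240,110,130,130,5,"pics/s14.png")
E
```

```text
t 24.95 tcp [0.6642 0.1425 0.1217] yaw 15.04 w 0.255191068237436 F [-0.6109  0.4926 -0.1361] J [  25.7   30.     3.5    0.   -63.5 -100.7] tilt [-0.0001 -0.0001 -1.    ]
m3,.012,15 mm tx -14.2 ty 109.7 tz 217.0 (in yaw 15 frame) roll 0.0006
```

View pics/s14.png

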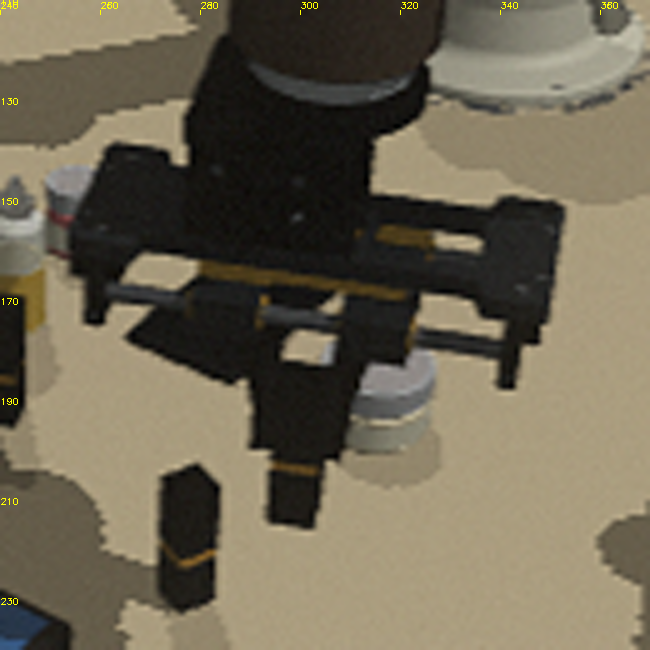

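Emit:
play_rows --deltas '[255,-1,0,15,0,255,-2,0,30,0,255,-2,0,38,0,255,-3,0,40,0,255,-3,0,38,0,255,-2,0,31,0,255,-1,0,17,0,255,0,0,8,0,255,0,0,0,0,255,0,0,0,0]'

```text
time_s: 26.0
tcp_pos: [0.5948, 0.3476, 0.1217]
ee_rot: [[0.966, -0.0, -0.258], [0.258, -0.0, 0.966], [-0.0, -1.0, -0.0]]
wrist_force: [0.2, 0.6, -0.6]
gripper_width: 0.25
```

Emit:
play_rows --deltas '[255,0,8,0,0,255,0,16,0,0,255,0,18,0,0,255,0,18,0,0,255,0,18,0,0,255,0,12,0,0,255,0,8,0,0,255,0,3,0,0,255,0,0,0,0,255,0,0,0,0]'

```text
time_s: 27.0
tcp_pos: [0.5951, 0.3489, 0.0216]
ee_rot: [[0.966, 0.001, -0.259], [0.259, 0.001, 0.966], [0.002, -1.0, 0.001]]
wrist_force: [0.4, 0.3, -0.3]
gripper_width: 0.249
```

```bash
python3 go.py m3,.0115,15
python3 - <<'E'
from h import *
S=cam("scene");crop(S["img"],340,170,110,110,5,"pics/s15.png")
E
```

```text
t 27.0 tcp [0.5951 0.3489 0.0216] yaw 15.01 w 0.2487162354290661 F [ 0.4371  0.2977 -0.3214] J [  43.8   36.3   -0.9    0.   -52.8 -118.8] tilt [ 0.0013  0.0009 -1.    ]
m3,.0115,15 mm tx -0.9 ty 10.1 tz -0.2 (in yaw 15 frame) roll 0.0002
```

View pics/s15.png

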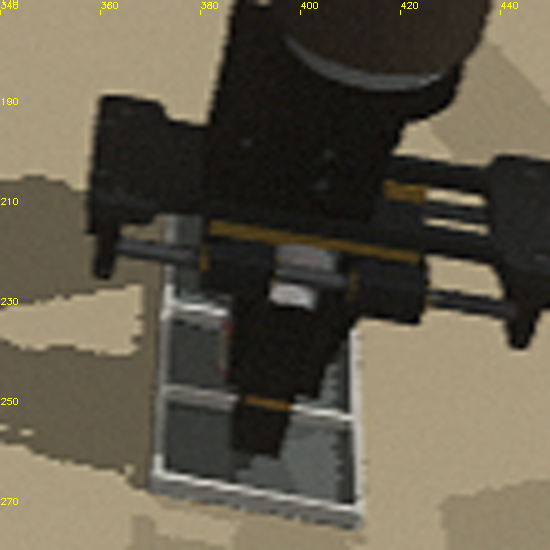

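Emit:
play_rows --deltas '[255,0,4,0,0,255,0,3,0,0,255,0,2,0,0,255,0,1,0,0,255,0,0.5,0,0,255,0,0,0,0,170,0,0,0,0,140,0,0,0,0,110,0,0,0,0,110,0,0,0,0]'

```text
time_s: 28.05
tcp_pos: [0.5945, 0.3485, 0.01]
ee_rot: [[0.966, -0.0, -0.259], [0.259, -0.0, 0.966], [-0.0, -1.0, 0.0]]
wrist_force: [-0.3, 0.1, -0.0]
gripper_width: 0.512
```

```bash
python3 go.py balm,.13,10
```

```text
t 28.05 tcp [0.5945 0.3485 0.01  ] yaw 14.99 w 0.5122727701974009 F [-0.3033  0.0963 -0.0086] J [  43.8   37.    -1.4   -0.   -51.6 -118.8] tilt [-0.0001 -0.     -1.    ]
balm,.13,10 mm tx -190.9 ty -120.0 tz -224.5 (in yaw 10 frame) roll 0.0871
```

Emit:
play_rows --deltas '[110,0,-10,0,0,110,0,-25,0,0,110,0,-40,0,0,0,0,-40,0,0,0,0,-10,0,0.0871,0,-16,0,-20,0,0,-30,0,-35,0,0,-30,0,-35,0,0,-30,0,-35,0,0,-30,0,-35,0]'

```text
time_s: 29.05
tcp_pos: [0.4876, 0.1659, 0.1361]
ee_rot: [[0.985, 0.001, -0.174], [0.174, 0.001, 0.985], [0.001, -1.0, 0.0]]
wrist_force: [0.8, -0.0, -0.1]
gripper_width: 0.99
```

Emit:
play_rows --deltas '[0,-30,0,-35,0,0,-25,0,-29.5,0,0,0,10,0,0,0,0,20,0,0,0,0,20,0,0,0,0,0,0,0,0,0,0,0,0,0,0,0,0,0,0,0,0,0,0,0,0,0,0,0]'

```text
time_s: 30.05
tcp_pos: [0.4459, 0.0946, 0.0859]
ee_rot: [[0.985, 0.001, -0.174], [0.174, 0.001, 0.985], [0.001, -1.0, 0.001]]
wrist_force: [0.0, 0.1, 0.1]
gripper_width: 1.002
```

```bash
python3 go.py balm,-.017,10
python3 - <<'E'
from h import *
C=cam("wrist");cv2.imwrite("pics/w16.png",C["img"])
print(proj(C,[[.4455,.0943,0.04]]))
T=cam("top");crop(T["img"],70,140,110,120,5,"pics/t16.png")
S=cam("scene");crop(S["img"],330,150,130,130,5,"pics/s16.png")
E
```

```text
t 30.05 tcp [0.4459 0.0946 0.0859] yaw 10.02 w 1.001864207009925 F [0.0124 0.0596 0.0552] J [  32.5   12.   -30.9    0.   -47.  -112.5] tilt [ 0.0013  0.0007 -1.    ]
balm,-.017,10 mm tx -0.5 ty 102.9 tz -0.2 (in yaw 10 frame) roll 0.0004
[[251.3104 191.289 ]]
```

View pics/w16.png

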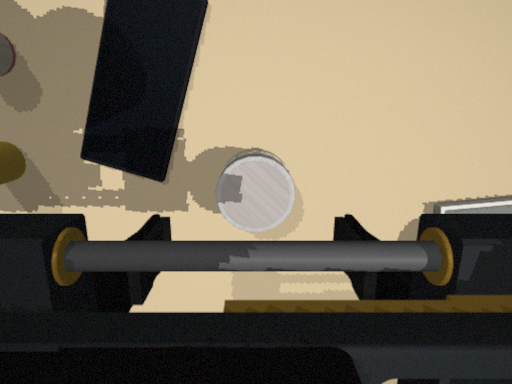

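View pics/t16.png

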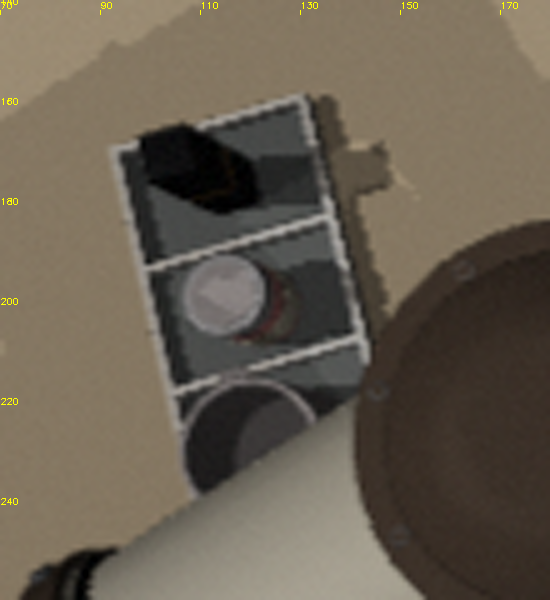

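View pics/s16.png

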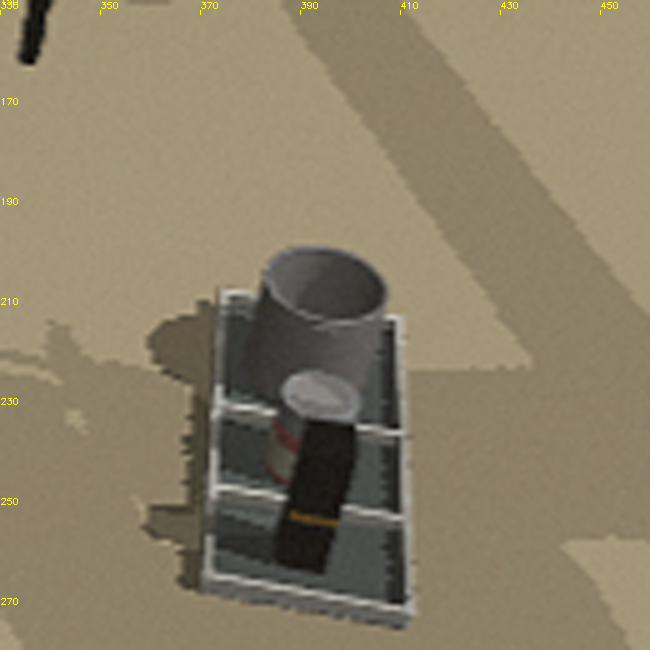

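Emit:
play_rows --deltas '[0,0,10,2,0,0,0,18,0,0,0,0,20,0,0,0,0,20,0,0,0,0,18,0,0,0,0,10,0,0,0,0,6,0,0,0,0,0,0,0,255,0,0,0,0,255,0,0,0,0]'

```text
time_s: 31.2
tcp_pos: [0.4457, 0.0966, -0.0161]
ee_rot: [[0.985, 0.002, -0.174], [0.174, 0.001, 0.985], [0.002, -1.0, 0.001]]
wrist_force: [-0.5, 0.2, 0.8]
gripper_width: 0.895
```

Emit:
play_rows --deltas '[255,0,0,0,0,255,0,0,0,0,255,0,0,0,0,255,0,0,0,0,255,0,-3,0,0,255,0,-12,0,0,255,0,-20,0,0,255,0,-25,0,0,255,0,-25,0,0,255,0,-25,0,0]'

```text
time_s: 32.2
tcp_pos: [0.4445, 0.0959, 0.0939]
ee_rot: [[0.985, -0.001, -0.174], [0.174, -0.0, 0.985], [-0.001, -1.0, -0.0]]
wrist_force: [0.4, -0.3, -0.9]
gripper_width: 0.703
```

```bash
python3 go.py w2,-.012,10
python3 - <<'E'
from h import *
S=cam("scene");crop(S["img"],230,90,150,130,5,"pics/s17.png")
E
```

```text
t 32.2 tcp [0.4445 0.0959 0.0939] yaw 10.00 w 0.703472812210074 F [ 0.4332 -0.3044 -0.9037] J [  32.7   11.4  -30.4   -0.   -48.3 -112.7] tilt [-0.0011 -0.0004 -1.    ]
w2,-.012,10 mm tx -61.4 ty 105.9 tz -413.6 (in yaw 10 frame) roll -0.0001
```

View pics/s17.png

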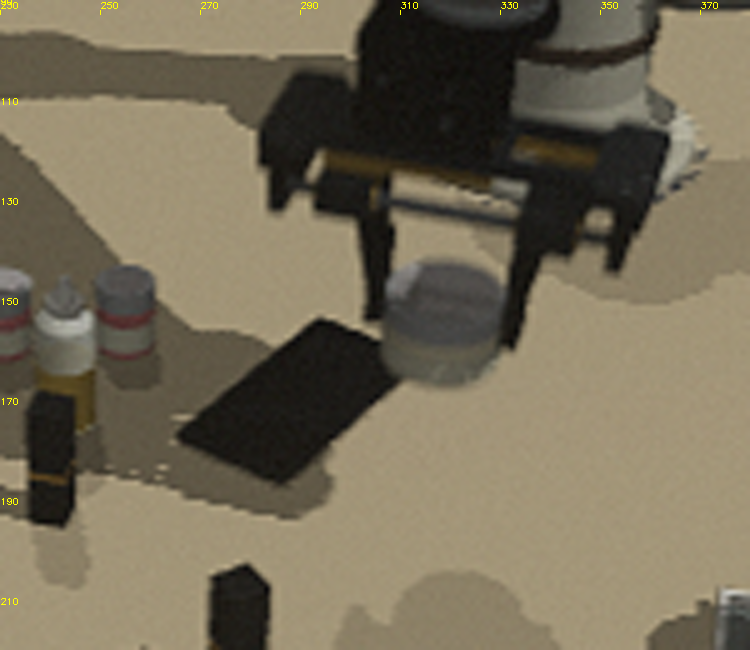

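Emit:
play_rows --deltas '[255,0,-20,0,0,255,-2,-12,-10,0,255,-5,0,-25,0,255,-6,0,-40,0,255,-6,0,-42,0,255,-6,0,-42,0,255,-6,0,-42,0,255,-6,0,-42,0,255,-6,0,-42,0,255,-6,0,-42,0]'

```text
time_s: 33.25
tcp_pos: [0.453, -0.2359, 0.1248]
ee_rot: [[0.985, -0.001, -0.174], [0.174, 0.0, 0.985], [-0.001, -1.0, 0.001]]
wrist_force: [1.3, 0.9, -1.4]
gripper_width: 0.699
```

Emit:
play_rows --deltas '[255,-6,0,-42,0,255,-4,0,-29,0,255,-2,0,-15,0,255,0,0,0,0,255,0,15,0,0,255,0,25,0,0,255,0,25,0,0,255,0,22,0,0,255,0,15,0,0,255,0,8,0,0]'

```text
time_s: 34.25
tcp_pos: [0.4559, -0.3193, 0.0138]
ee_rot: [[0.985, -0.003, -0.175], [0.175, 0.001, 0.985], [-0.003, -1.0, 0.002]]
wrist_force: [-0.0, 0.7, -1.2]
gripper_width: 0.704
```

```bash
python3 go.py w2,-.0125,10
python3 - <<'E'
from h import *
S=cam("scene");crop(S["img"],110,80,150,130,5,"pics/s18.png")
E
```

```text
t 34.25 tcp [ 0.4559 -0.3193  0.0138] yaw 10.08 w 0.7037240633264766 F [-0.0307  0.654  -1.2384] J [-18.3  26.4 -21.4  -0.  -42.3 -61.5] tilt [-0.0028  0.0015 -1.    ]
w2,-.0125,10 mm tx -0.4 ty 26.3 tz -2.8 (in yaw 10 frame) roll 0.0014
```

View pics/s18.png

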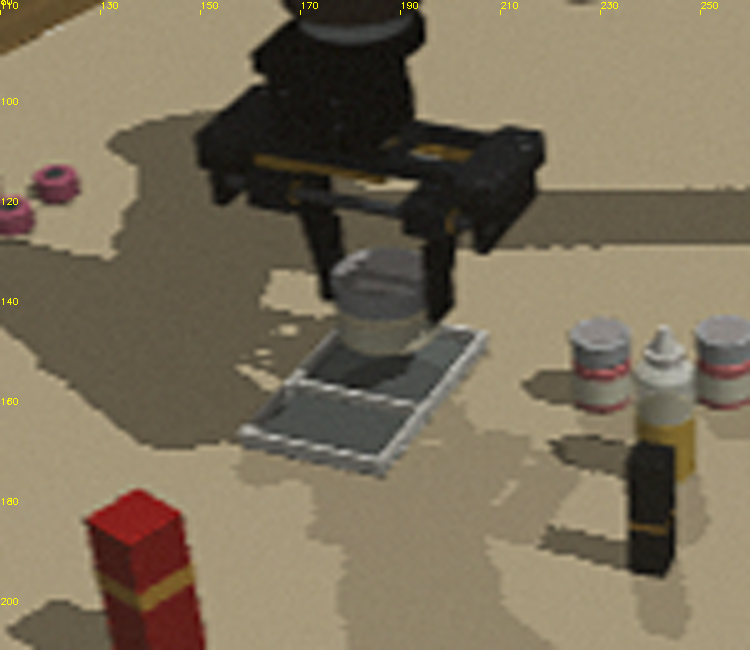

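Emit:
play_rows --deltas '[255,0,9,-1,0,255,0,6,0,0,255,0,4,0,0,255,0,2,0,0,255,0,0,0,0,255,0,0,0,0,255,0,0,0,0,255,0,0,0,0,255,0,0,0,0,255,0,0,0,0]'

```text
time_s: 35.3
tcp_pos: [0.4571, -0.3221, -0.0056]
ee_rot: [[0.985, 0.0, -0.174], [0.174, -0.0, 0.985], [0.0, -1.0, -0.0]]
wrist_force: [-0.1, 0.3, -1.2]
gripper_width: 0.703
```

```bash
python3 go.py w2,-.0125,10
python3 - <<'E'
from h import *
S=cam("scene");crop(S["img"],130,90,110,100,6,"pics/s19.png")
T=cam("top");crop(T["img"],355,150,110,110,5,"pics/t19.png")
E
```

```text
t 35.3 tcp [ 0.4571 -0.3221 -0.0056] yaw 10.01 w 0.7025648596036451 F [-0.1313  0.3384 -1.1896] J [-18.6  28.1 -22.2   0.  -39.7 -61.4] tilt [ 0.0002 -0.0001 -1.    ]
w2,-.0125,10 mm tx -1.1 ty 6.9 tz 0.2 (in yaw 10 frame) roll 0.0002
```

View pics/s19.png

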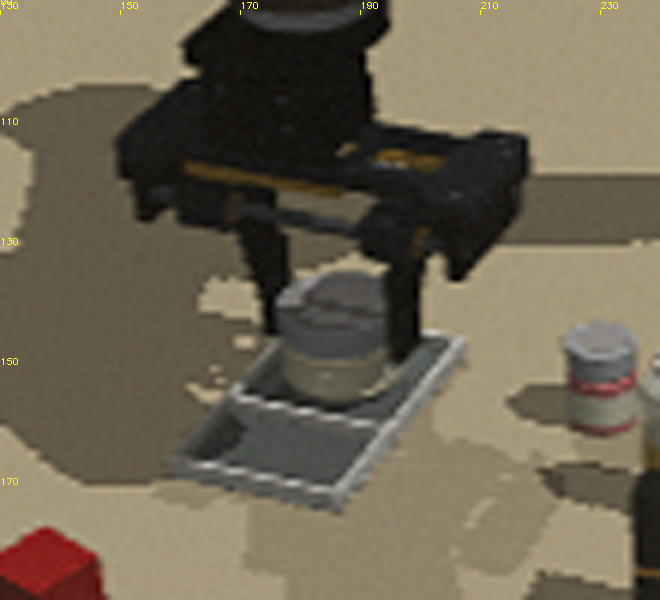

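View pics/t19.png

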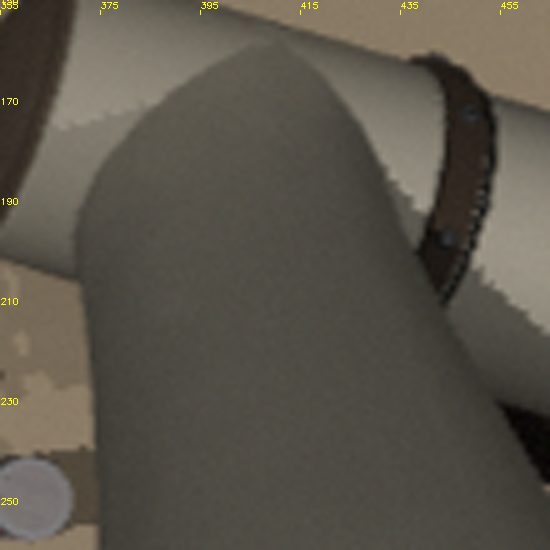

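Emit:
play_rows --deltas '[255,-1,3,0,0,255,0,2,0,0,255,0,1,0,0,255,0,1,0,0,255,0,0,0,0,255,0,0,0,0,80,0,0,0,0,40,0,0,0,0,0,0,0,0,0,0,0,0,0,0]'

```text
time_s: 36.4
tcp_pos: [0.4563, -0.3224, -0.013]
ee_rot: [[0.985, 0.0, -0.174], [0.174, -0.0, 0.985], [0.0, -1.0, -0.0]]
wrist_force: [-0.5, 0.2, 0.1]
gripper_width: 0.891
```

```bash
python3 go.py bottle,.13,10
```

```text
t 36.4 tcp [ 0.4563 -0.3224 -0.013 ] yaw 10.01 w 0.8909938174598232 F [-0.4795  0.1991  0.1223] J [-18.6  28.7 -22.6   0.  -38.7 -61.4] tilt [ 0.0004 -0.0002 -1.    ]
bottle,.13,10 mm tx 43.1 ty -143.0 tz 196.6 (in yaw 10 frame) roll 0.0002
```

Emit:
play_rows --deltas '[0,0,-8,0,0,0,0,-25,0,0,0,0,-40,0,0,90,0,-40,0,0,90,0,-30,0,0,90,4,0,18,0,90,8,0,36,0,90,9,0,42,0,90,9,0,42,0,90,9,0,38,0]'

```text
time_s: 37.4
tcp_pos: [0.4637, -0.1406, 0.1309]
ee_rot: [[0.985, 0.001, -0.174], [0.174, 0.0, 0.985], [0.001, -1.0, -0.0]]
wrist_force: [0.1, -0.0, 1.0]
gripper_width: 0.652
```

Emit:
play_rows --deltas '[90,4,0,20,0,90,0,0,0,0,90,0,0,0,0,90,0,0,0,0,90,0,0,0,0,90,0,0,0,0,90,0,0,0,0,90,0,0,0,0,90,0,0,0,0,90,0,0,0,0]'

```text
time_s: 38.4
tcp_pos: [0.4643, -0.1218, 0.1302]
ee_rot: [[0.985, -0.0, -0.174], [0.174, 0.0, 0.985], [-0.0, -1.0, 0.0]]
wrist_force: [-0.2, -0.2, 0.1]
gripper_width: 0.646
```

```bash
python3 go.py bottle,.005,10
python3 - <<'E'
from h import *
C=cam("wrist");cv2.imwrite("pics/w20.png",C["img"])
print(proj(C,[[.4646,-.1213,0.098],[.4646,-.1213,0.084]]))
T=cam("top");crop(T["img"],355,150,110,110,5,"pics/t20.png")
S=cam("scene");crop(S["img"],130,90,110,100,6,"pics/s20.png")
E
```

```text
t 38.4 tcp [ 0.4643 -0.1218  0.1302] yaw 10.00 w 0.6458597468080625 F [-0.1905 -0.2384  0.0547] J [  4.7  11.1 -24.3  -0.  -54.5 -84.7] tilt [-0.0001  0.     -1.    ]
bottle,.005,10 mm tx 0.4 ty 125.2 tz 0.4 (in yaw 10 frame) roll 0.0001
[[252.1093 197.2211]
 [252.0883 192.0926]]
```

View pics/w20.png

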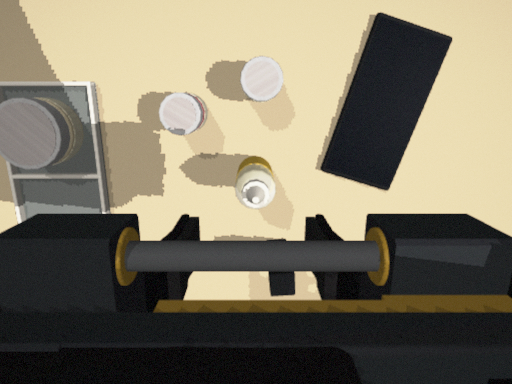

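View pics/t20.png

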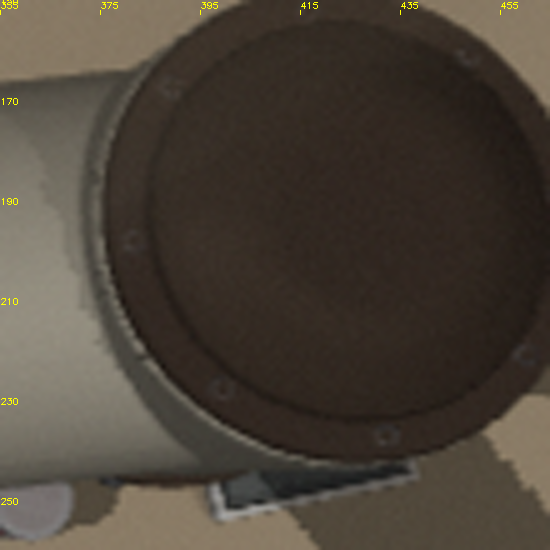

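View pics/s20.png

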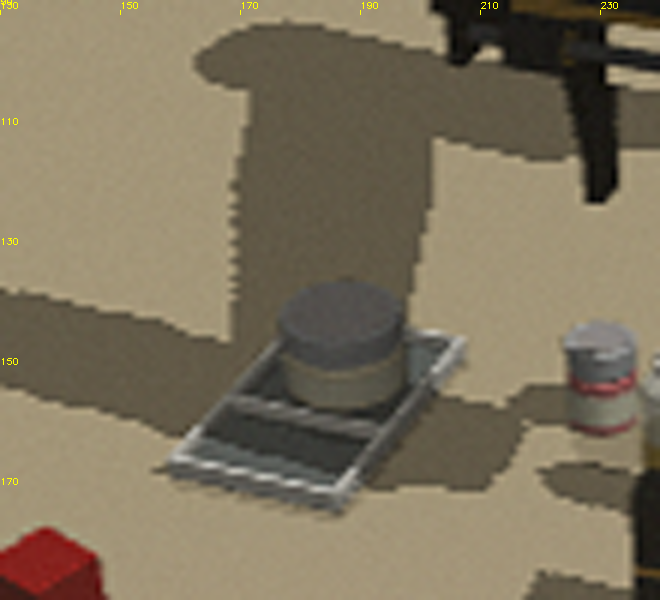

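Emit:
play_rows --deltas '[90,1,8,2,0,90,0,20,0,0,90,0,25,0,0,90,0,25,0,0,90,0,22,0,0,90,0,16,0,0,90,0,9,0,0,90,0,0,0,0,255,0,0,0,0,255,0,0,0,0]'

```text
time_s: 39.55
tcp_pos: [0.4658, -0.1196, 0.0061]
ee_rot: [[0.985, 0.002, -0.174], [0.174, 0.0, 0.985], [0.002, -1.0, -0.0]]
wrist_force: [-0.4, -1.4, 0.5]
gripper_width: 0.541
```

Emit:
play_rows --deltas '[255,0,0,0,0,255,0,0,0,0,255,0,0,0,0,255,0,0,0,0,255,0,-3,0,0,255,0,-12,0,0,255,0,-20,0,0,255,0,-25,0,0,255,0,-25,0,0,255,0,-25,0,0]'

```text
time_s: 40.55
tcp_pos: [0.4643, -0.1196, 0.116]
ee_rot: [[0.985, -0.001, -0.174], [0.174, 0.0, 0.985], [-0.001, -1.0, 0.0]]
wrist_force: [0.6, -0.1, -1.0]
gripper_width: 0.381
```

```bash
python3 go.py n2,.0095,10
python3 - <<'E'
from h import *
S=cam("scene");crop(S["img"],170,70,130,120,5,"pics/s21.png")
E
```

```text
t 40.55 tcp [ 0.4643 -0.1196  0.116 ] yaw 10.00 w 0.380534889636631 F [ 0.5871 -0.1165 -1.0213] J [  5.   12.1 -25.5  -0.  -52.5 -85. ] tilt [-0.0009  0.0001 -1.    ]
n2,.0095,10 mm tx 29.5 ty 106.5 tz -197.7 (in yaw 10 frame) roll -0.0000
```

View pics/s21.png

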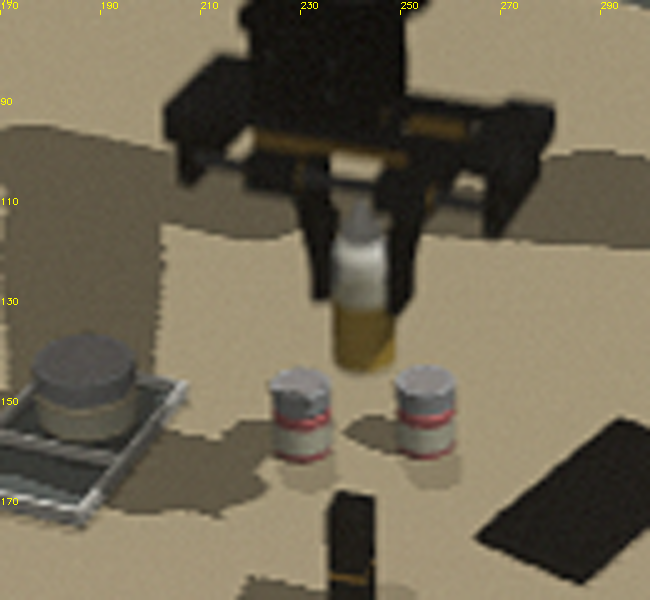

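Emit:
play_rows --deltas '[255,2,0,-12,0,255,4,0,-26,0,255,5,0,-35,0,255,5,0,-37,0,255,5,0,-35,0,255,4,0,-28,0,255,3,0,-17,0,255,1,0,-7.5,0,255,0,0,0,0,255,0,0,0,0]'

```text
time_s: 41.6
tcp_pos: [0.527, -0.3085, 0.1144]
ee_rot: [[0.985, -0.002, -0.174], [0.174, 0.001, 0.985], [-0.002, -1.0, 0.001]]
wrist_force: [-0.6, -0.1, -0.7]
gripper_width: 0.383
```

Emit:
play_rows --deltas '[255,0,8,0,0,255,0,16,0,0,255,0,18,0,0,255,0,18,0,0,255,0,18,0,0,255,0,12,0,0,255,0,6,0,0,255,0,0,0,0,255,0,0,0,0,255,0,0,0,0]'

```text
time_s: 42.6
tcp_pos: [0.5286, -0.3093, 0.0202]
ee_rot: [[0.985, 0.002, -0.174], [0.174, -0.001, 0.985], [0.002, -1.0, -0.001]]
wrist_force: [0.1, -0.6, -0.5]
gripper_width: 0.378
```

```bash
python3 go.py n2,.0095,10
python3 - <<'E'
from h import *
S=cam("scene");crop(S["img"],120,80,110,100,6,"pics/s22.png")
E
```

```text
t 42.6 tcp [ 0.5286 -0.3093  0.0202] yaw 10.02 w 0.3780233799150081 F [ 0.0652 -0.5907 -0.534 ] J [-15.2  30.1 -13.2   0.  -46.6 -64.8] tilt [ 0.0019 -0.0007 -1.    ]
n2,.0095,10 mm tx -0.8 ty 10.7 tz 0.2 (in yaw 10 frame) roll 0.0004
```

View pics/s22.png

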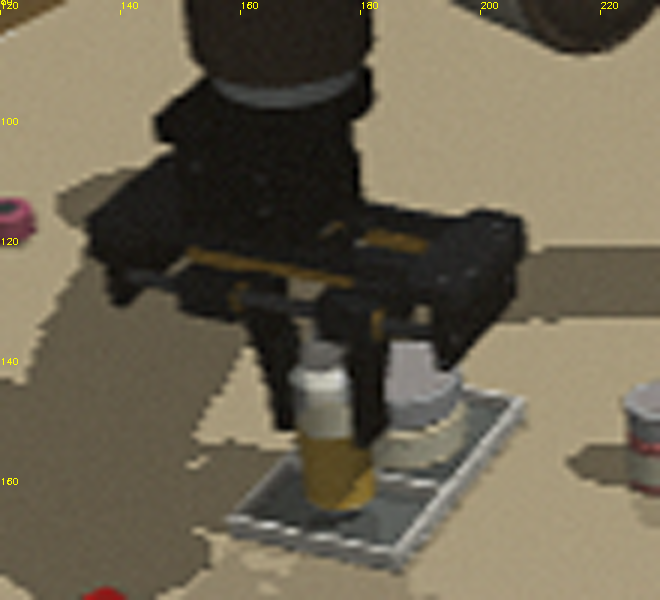

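Emit:
play_rows --deltas '[255,0,4,0,0,255,0,3,0,0,255,0,2,0,0,255,0,1,0,0,255,0,0.7,0,0,255,0,0,0,0,150,0,0,0,0,120,0,0,0,0,90,0,0,0,0,90,0,0,0,0]'

```text
time_s: 43.65
tcp_pos: [0.5277, -0.3091, 0.0082]
ee_rot: [[0.985, -0.0, -0.174], [0.174, 0.0, 0.985], [-0.0, -1.0, 0.0]]
wrist_force: [-0.3, -0.1, 0.0]
gripper_width: 0.591
```

Emit:
play_rows --deltas '[90,0,-5,0,0,90,0,-20,0,0,90,0,-35,0,0,90,0,-40,0,0,90,0,-40,0,0,90,0,-20,0,0,90,0,0,-30,0,90,0,0,-40,0,90,0,0,-40,0,90,0,0,-40,0]'

```text
time_s: 44.65
tcp_pos: [0.5541, -0.4581, 0.1691]
ee_rot: [[0.985, 0.0, -0.174], [0.174, -0.0, 0.985], [0.0, -1.0, -0.0]]
wrist_force: [0.2, -0.5, 0.8]
gripper_width: 0.648
```

Emit:
play_rows --deltas '[90,-30,0,-30,0,90,-40,0,-30,0,90,-40,0,-30,0,90,-40,0,-20,0,90,-40,0,0,0,90,-20,0,0,0,90,0,0,0,0,90,0,0,0,0,90,0,0,0,0,90,0,0,0,0]'

```text
time_s: 45.65
tcp_pos: [0.3677, -0.601, 0.1684]
ee_rot: [[0.984, 0.0, -0.176], [0.176, 0.0, 0.984], [0.0, -1.0, 0.0]]
wrist_force: [0.5, -0.7, 0.2]
gripper_width: 0.649
```

```bash
cat > chk.py <<'E'
from h import *
T=cam("top");S=cam("scene");cv2.imwrite("pics/tF.png",T["img"]);cv2.imwrite("pics/sF.png",S["img"])
def circ(x,y,R,zs): a=np.linspace(0,2*np.pi,40); return [np.c_[x+R*np.cos(a),y+R*np.sin(a),0*a+z] for z in zs]
def sq(x,y,yaw,l,zs):
    c,s=np.cos(np.radians(yaw)),np.sin(np.radians(yaw)); P=np.array([[1,1],[1,-1],[-1,-1],[-1,1],[1,1]])*l/2
    return [np.c_[x+c*P[:,0]-s*P[:,1],y+s*P[:,0]+c*P[:,1],np.full(5,z)] for z in zs]
D=circ(.4685,.3145,.03,(.004,.062))+circ(.5375,.332,.018,(.004,.050))+sq(.5945,.3485,15,.022,(.004,.078))+circ(.4559,-.3221,.031,(.004,.044))+circ(.5277,-.3092,.017,(.004,.074))
out=[]
for C,cr in((T,[(85,140,75,125),(375,165,75,95)]),(S,[(350,180,75,95),(140,110,80,80)])):
  for x,y,w,h in cr:
    k=5;im=cv2.resize(np.clip(C["img"][y:y+h,x:x+w]*1.3,0,255).astype(np.uint8),None,fx=k,fy=k,interpolation=cv2.INTER_CUBIC)
    im2=im.copy()
    for p in D: cv2.polylines(im2,[np.round(((proj(C,p)-[x,y]+.5)*k-.5)*16).astype(np.int32)],False,(0,255,0),1,shift=4)
    cv2.imwrite(f"pics/f{len(out)}.png",cv2.resize(np.hstack([im,im2]),None,fx=.9,fy=.9)); out.append(1)
E
python3 chk.py; python3 go.py
```

```text
t 45.75 tcp [ 0.3674 -0.6011  0.1683] yaw 10.10 w 0.6435815408194816 F [ 0.2217 -0.2591  0.39  ] J [-45.5  30.6  11.4  -0.  -70.8 -34.4] tilt [-0.      0.0001 -1.    ]
```

View pics/f0.png

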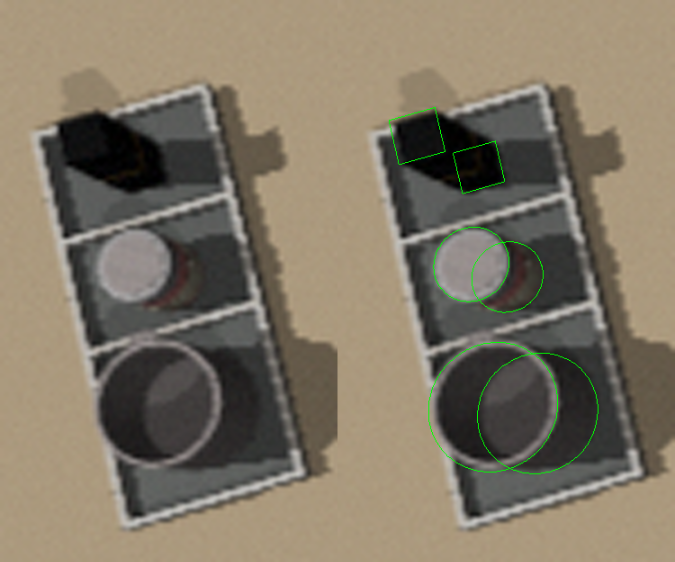

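View pics/f1.png

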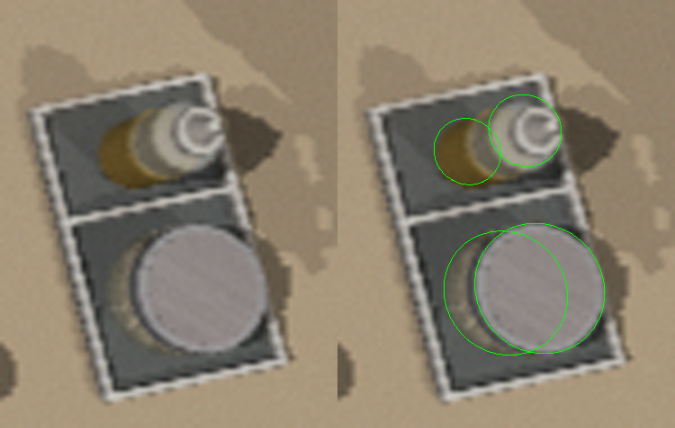

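View pics/f2.png

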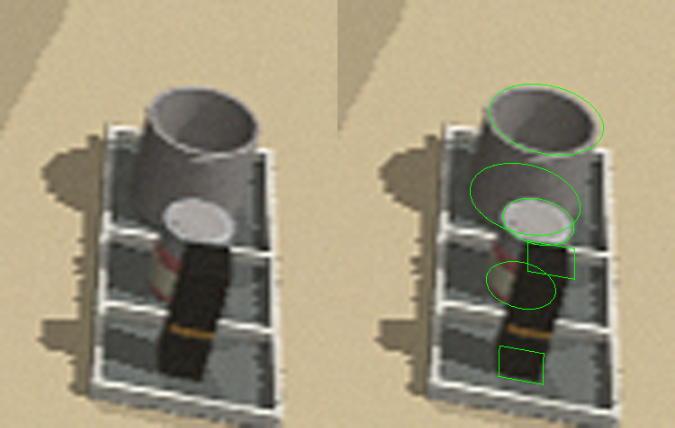

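View pics/f3.png

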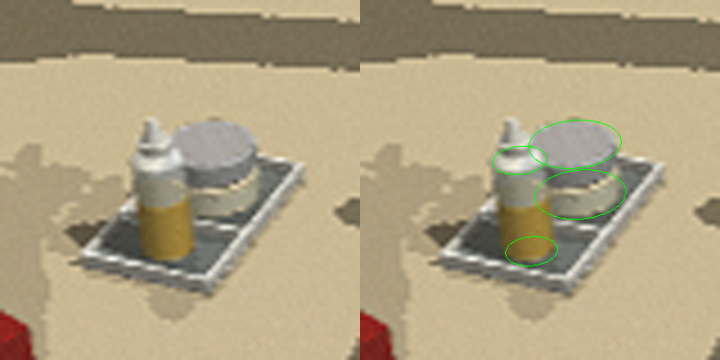

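View pics/tF.png

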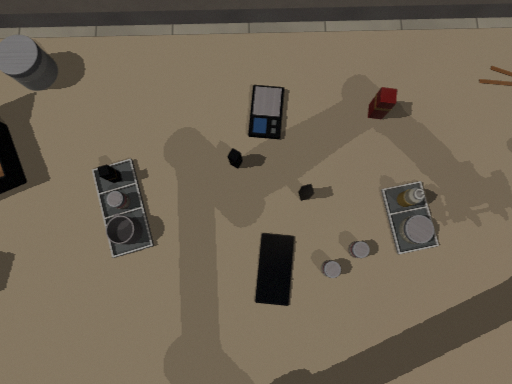

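The final views show all five items upright in their cells, matching upright model overlays to about 2 mm. The bystanders and look-alikes are at their original pixels and the gripper is clear, so I'm handing in.

```bash
python3 -c "
from station import r
print(r.finish_job(), r.sense()['time_s'])"
```

```text
the job is handed in; nothing more can be done
the job is handed in; nothing more can be done
```

Both kits are made up and the job is handed in, at about 46 s on the robot's clock against the 115 s limit.

- **Lipstick kit (tray3):** the cup is in the wide cell, with the colour jar and the lipstick tube in the two narrow cells. I used the tube that stood farthest left and the jar farthest from the base.
- **Balm kit (tray2):** the balm jar is in the wide cell and the oil bottle in the narrow one.
- **Setting down:** each thing was lowered in small steps to the tray floor before the fingers opened.

**Last checks:** in the top and scene pictures every item stands upright in its own cell. Model outlines of the upright items match the pictures to about 2 mm. The scale, phone, carton and look-alikes look unmoved in the final top picture. Wrist force stayed below about 2 N in every reading I took, and the gripper ended clear of everything.

**What disagreed:**
- **Fingertip height:** in the pictures the fingertips sat about 31–35 mm higher than the reported TCP. My first attempt on the cup therefore closed in the air above it, without moving it. I measured the gap from pictures and allowed for it in every grasp.
- **Tube angle:** the tube's first yaw estimate (40°) was off, and I corrected it to 48° from the wrist camera before grasping.
- **Camera offset:** for most of the items, the wrist camera also put them about 3 mm to one side of where the other two cameras did. That is within what the jaws take up as they close.

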